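Fetch the hemmed-in damper spring

TASK

The damper spring stands in the middle of the parts rack, hemmed in by the metal cup and the stepped pin. Stand the cup and the pin aside on the rubber-topped stand, then move the spring to the middle of the round rim on the spring seat, and only then put the cup and the pin back, each upright on the very spot on the rack it came from. Leave the oil can and the hex key alone.

Things in the scene. Friction and masses are not known exactly. Their poses are not given: they have to be found in the camera images.
- spring: Damper spring, upright green and blue coil, 22 mm across, 26 mm high, 45 g; at the start it stands on the middle of the rack between the two guard cheeks. Origin: centre of its underside, z up. Rigid here; take it by the coil, with the fingers closing along the rack's x (the cheeks leave only 9 mm beside it along y).
- cup: Turned metal cup, round, open at the top, no handle, 56 mm across at the rim and 52 mm at the foot, 35 mm high, 100 g; at the start it stands upright on one end place of the rack, 44 mm from the rack's middle. Origin: centre of its underside, z up. Taken across its outside, with the fingers closing along the rack's y.
- pin: Stepped centring pin, upright: flange 38 mm across at the foot, slimmer shank above, 58 mm high, 160 g; at the start on the other end place of the rack, 44 mm from its middle. Origin: centre of its underside, z up. Take it by the flange (fingertips about 6 mm above its foot), fingers closing along the rack's y; to the fingers it tapers from flange to tip.
- rack: Parts rack, fixed: aluminium profile block, dark flat top, 160 (x) by 72 (y), 60 mm high. Places on its x axis at -44, 0, +44 mm: spring in the middle, cup and pin at the ends, either way round. Two guard cheeks, 28 mm long in x, 4 mm thick, rising 28 mm above the top, stand at y = -22 and +22 mm beside the middle place. Origin: centre of its underside, x along its length.
- seat: Spring seat, fixed: block of aluminium profile 80 by 80 mm, 60 mm high, with a bright flat top that carries a dark round rim, 48 mm inside and 60 mm outside, 3 mm high. The spring belongs on the flat top at the middle of the rim. It too may stand 40 mm beside the tall disc stack. Origin: centre of the underside, below the middle of the rim.
- side_stand: Side stand, fixed: block of aluminium profile with a black rubber top, empty, 170 mm (x) by 80 mm (y), 60 mm high: the area for things put aside. Origin: centre of its underside, x along its length. The tall stack of clutch discs (about 0.2 m high) may be only 40 mm beside its long edge: close the fingers along the stand's x there.
- oil_can: Bystander: squeeze oiler with a red spout, 47 mm across, 140 mm high, standing. Origin: centre of its underside. Not to be moved.
- hex_key: Bystander: bent hex key lying flat, 67 by 26 mm, 8 mm high. Origin: centre of its underside. Not to be moved.

How it is judged:
By the outcome, as a careful person would: the job done as asked, in the order asked, and still so for the second after the job is handed in, with the robot touching nothing.
It also fails if it takes over 122 s, if anything falls off the work surface, if the arm or the gripper's body presses on something with over 40 N, if the wrist force passes 120 N, or if a joint passes its speed limit or range.

ROBOT

A 6-joint arm with a two-finger parallel gripper is mounted at the origin on a cart in front of the work surface, level with it; the furniture and walls round the work are solid. World frame = base frame: x ahead of the robot, y to its left, z up, the work surface at z = 0. Lengths are in m, angles in degrees, forces in N, time in s.
With the tool pointing down it reaches from about 0.35 to 0.875 m from the base axis. Payload 4.2 kg.
Tool frame: the origin (TCP) lies on the centre line of the jaws, within the pads' length; the fingertips stand 25 mm ahead of it and the grasp point (between the pads) lies 6 mm ahead of it (finger_overhang is the distance from the TCP to the fingertips, in m); z points along the fingers, y is the line along which they close (so a half turn about z gives the same grasp; the last joint's range is limited). The gripper opens to 87 mm and grips with 3 to 60 N. Pads are 19 mm wide; open, the fingers measure 117 mm over their backs; the gripper's body (75 mm by 190 mm) begins 51 mm behind the grasp point.
Start: joints at [-61.329, 22.042, 0.453, 0, -68.411, -14.817], TCP at [0.15, -0.607, 0.221] pointing down, gripper open.
Joint ranges: [-179.83, 179.83], [-69.29, 118.12], [-61.27, 80.66], [-181.25, 117.63], [-171.15, -9.14], [-177.46, 177.46]. Speed limits (degrees/s): [159.86, 159.86, 180, 180, 180, 180].

INTERFACE

Orientations are given as a 3x3 rotation matrix whose columns are the frame's x, y, z axes.
In Python, from station import sense, capture, finish_job, spot_in, tip_of, finger_overhang gives the robot as it stands. The module is installed in compiled form; this text tells all that it offers.
- The arm moves only by the tool servo_tool, never from a script. Its arguments are lists of equal length, an entry for each row: "slide": the shift along the tool's x, y, z in m, a list of three; "spin": the turn about the tool's z in degrees; "grip": the closure, from 0 (fully open) to 1 (shut). A call has exactly 5 rows; each row is the pose to reach, as a shift and turn from the pose commanded when the call began, along the tool's axes at that moment; what a row does not reach only later rows make up. A row lasts 1/12 s, in which the tool goes at most 41.7 mm and 7.16 degrees, less where a joint would pass 70% of its speed; a pose out of reach is approached as far as the arm can. A call with a gripper value outside its range is refused whole. The fingers move at their own pace and stop on an object; the grip force is fixed at half the most. Time passes only in rows, so rows that repeat a pose let the fingers close, or fill a call up. It gives the time, the measured TCP pose, the force, the opening and the grip force at its end, in the units of the state.
- sense(): the state, without advancing time (a new reading comes with each control period).
- capture(name): name is "side" or "top"; returns a dict with "pixels" (400x640x3 uint8, blue, green, red), "depth" (400x640 float32, m along the optical axis (not along the pixel's ray), 0 where there is no reading), "fx", "fy", "cx", "cy" (pixels), "R" (3x3) and "t" (3): a world point X has camera coordinates R X + t. Camera axes: x right, y down, z forward; pixel columns grow to the right and rows downward; lengths in m; the calibration is good to about 2 mm. A picture is of the moment at which its call begins.
- finish_job(): hands the job in; it is judged then, once.
Trained networks look in the newest picture that a camera, given by its name, has taken for a name from the list of things; names that differ only in an ending like _2 or _b are one class to them, and where a whole thing is asked for, a point or a joint stands for the part that bears it (a point fixed in the world has none). Each returns a list of dicts, best first, with "conf" (0 to 1); they miss things now and then, are a little off and sometimes report something else, mostly with a low value. They report only what shows in the picture. A call takes as long as a camera call.
- spot_in(thing, camera): "point" ([x, y, z] in m, in world coordinates, good to about 4 mm: the middle of the surface that is visible of it).
- tip_of(thing, camera): "point" ([x, y, z] in m, in world coordinates, good to about 4 mm: a listed point, or the origin of a listed thing).
The state is a dict: "time_s": time; "joints": joint angles; "joint_velocities": joint speeds; "effort": joint torques, N m; "tcp_pos": TCP position; "ee_rot": TCP orientation; "wrist_force": force on the tool from outside, world axes, zero at the start; "moment": the same for the moment, N m; "gripper_width": opening from 0.0 (shut) to 1.0 (fully open); "gripper_force": force on a finger pad.
Only numpy, scipy, OpenCV 4.12 (cv2) and the standard library are available. Lean on these libraries where they do the work, as an engineer would, in place of code of your own. Each camera call takes 0.05 s, during which the arm holds its last target. There are 200 camera calls.

## Working session

There is one attempt and no reset: what is moved stays moved. The work goes in short steps, Python scripts to look and compute and a tool call to move; the robot and the scene stay as the last step left them, time stands still between calls to the robot, and variables do not carry over. Pictures are saved under pics/ and viewed, at most 14 in all, crops included, and the job is handed in when it is done.

Besides the shell and the picture viewer there is one more tool, called after ">>>" as name(argument=value, ...), one argument or row to a line, values as JSON. servo_tool: Moves the arm, as the interface text tells. Its arguments: {"type":"object","properties":{"slide":{"type":"array"},"spin":{"type":"array"},"grip":{"type":"array"}},"required":["slide","spin","grip"]}

```bash
mkdir -p pics; ls
python3 - <<'E'
from station import *
import cv2,numpy as np
s=sense();print(s['time_s'],s['tcp_pos'],np.round(s['ee_rot'],3).tolist(),finger_overhang,s['gripper_width'])
for c in('side','top'):
    d=capture(c);cv2.imwrite(f'pics/{c}0.png',d['pixels'])
    print(c,d['fx'],d['fy'],d['cx'],d['cy'],np.round(d['R'],3).tolist(),d['t'])
    for n in('spring','cup','pin','rack','seat','side_stand','oil_can','hex_key'):
        for f in(spot_in,tip_of):
            print(n,f.__name__,[(np.round(r['point'],3).tolist(),round(r['conf'],2)) for r in f(n,c)[:2]])
E
```

```text
pics
0.0 [ 0.14953632 -0.60622705  0.21984508] [[-0.971, -0.239, -0.001], [-0.239, 0.971, 0.002], [0.0, 0.002, -1.0]] 0.025 1.0007584746507427
side 463.39386256382045 463.39386256382045 326.8015478563231 204.54919963584052 [[-0.833, -0.553, 0.02], [-0.272, 0.379, -0.884], [0.481, -0.742, -0.467]] [0.32785288 0.23148387 0.57924315]
spring call [([0.47, 0.043, 0.085], 0.53)]
spring call [([0.469, 0.044, 0.062], 0.39)]
cup call [([0.429, 0.07, 0.077], 0.68)]
cup call [([0.429, 0.067, 0.056], 0.95)]
pin call [([0.501, 0.032, 0.085], 0.59)]
pin call [([0.509, 0.024, 0.06], 0.89)]
rack call [([0.417, 0.084, 0.052], 0.72)]
rack call [([0.469, 0.046, 0.001], 0.77)]
seat call [([0.54, -0.306, 0.047], 0.69)]
seat call [([0.564, -0.326, 0.002], 0.83)]
side_stand call [([0.346, -0.258, 0.062], 0.86)]
side_stand call [([0.383, -0.283, -0.0], 0.76)]
oil_can call [([0.626, -0.014, 0.082], 0.59)]
oil_can call [([0.632, -0.018, -0.001], 0.76)]
hex_key call [([0.352, 0.09, 0.006], 0.82), ([0.54, -0.307, 0.046], 0.62)]
hex_key call [([0.359, 0.096, -0.005], 0.67)]
top 422.8401109851757 422.840110985175
[... 236 characters left out ...]
)]
cup call [([0.433, 0.07, 0.068], 0.77)]
cup call [([0.43, 0.065, 0.06], 0.83)]
pin call [([0.431, 0.069, 0.065], 0.53), ([0.507, 0.025, 0.076], 0.5)]
pin call [([0.631, -0.019, 0.002], 0.16)]
rack call [([0.474, 0.033, 0.064], 0.96)]
rack call [([0.471, 0.045, 0.003], 0.82)]
seat call [([0.56, -0.324, 0.059], 0.7)]
seat call [([0.566, -0.33, -0.002], 0.83), ([0.471, 0.048, 0.004], 0.59)]
side_stand call [([0.384, -0.28, 0.058], 0.63)]
side_stand call [([0.38, -0.287, 0.002], 0.74), ([0.362, 0.095, 0.0], 0.58)]
oil_can call [([0.621, -0.023, 0.077], 0.82)]
oil_can call [([0.632, -0.017, 0.003], 0.68)]
hex_key call [([0.356, 0.089, 0.007], 0.4)]
hex_key call [([0.362, 0.095, -0.002], 0.41)]
```

View pics/top0.png

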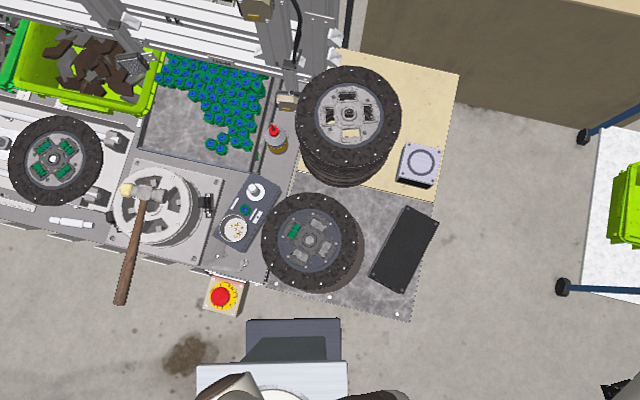

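View pics/side0.png

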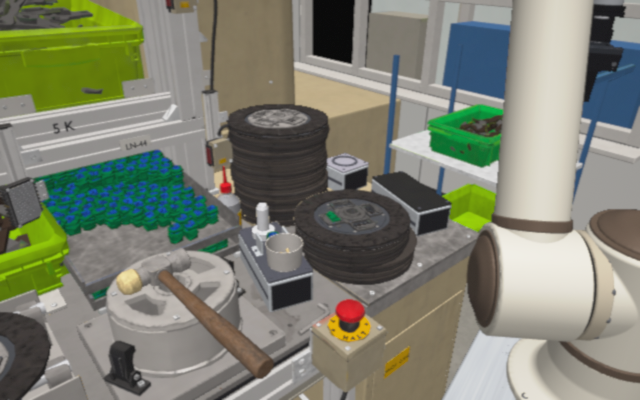

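Top view: the cup is at (235,230), spring (245,211), pin (255,192), stand (404,248) and seat rim (420,162). The disc stacks at (310,242) and (350,120) lie between the rack and the stand and seat. Next I'll measure from depth.

```bash
cat > h.py <<'E'
from station import *
import cv2,numpy as np
def cloud(c):
    d=capture(c);z=d['depth'];v,u=np.mgrid[:400,:640]
    P=np.stack([(u-d['cx'])/d['fx']*z,(v-d['cy'])/d['fy']*z,z],-1)
    X=(P-d['t'])@d['R'];X[z==0]=np.nan
    return X,d
def near(X,c,r,lo,hi):
    p=X.reshape(-1,3);m=(np.hypot(p[:,0]-c[0],p[:,1]-c[1])<r)&(p[:,2]>lo)&(p[:,2]<hi);return p[m]
def rect(p):
    (c,s,a)=cv2.minAreaRect(p[:,:2].astype(np.float32)*1000);return np.round(c,1),np.round(s,1),round(a,2)
E
python3 - <<'E'
from h import *
C={k:cloud(k)[0] for k in('top','side')}
for k,X in C.items():
    print(k)
    for n,c,r in(('rack',(.47,.046),.095),('seat',(.565,-.328),.065),('stand',(.382,-.284),.11)):
        p=near(X,c,r,.05,.07);
        if len(p)>20: print(n,len(p),np.median(p[:,2]).round(4),rect(p))
    for n,c,r,lo in(('cup',(.43,.066),.036,.085),('pin',(.508,.025),.02,.105),('pinflange',(.508,.025),.025,.064),('spring',(.47,.046),.014,.075)):
        p=near(X,c,r,lo,.13)
        if len(p): print(n,len(p),'ztop',np.percentile(p[:,2],[50,95]).round(4),'mean',p.mean(0).round(4),rect(p), cv2.minEnclosingCircle(p[:,:2].astype(np.float32)*1000))
    for n,c,r in(('low',(.43,-.11),.12),('tall',(.68,-.2),.14)):
        p=near(X,c,r,.04,.3);print(n,np.percentile(p[:,2],[50,99]).round(3),rect(p),cv2.minEnclosingCircle(p[:,:2].astype(np.float32)*1000))
# height map
X=C['top'].reshape(-1,3);Y=C['side'].reshape(-1,3)
H=np.zeros((400,400),np.float32)
for p in(X,Y):
    p=p[np.isfinite(p[:,0])];i=((.85-p[:,0])/.0015).astype(int);j=((.2-p[:,1])/.0015).astype(int)
    m=(i>=0)&(i<400)&(j>=0)&(j<400);np.maximum.at(H,(i[m],j[m]),p[m,2])
H=cv2.dilate(H,np.ones((3,3)))
cv2.imwrite('pics/h.png',cv2.applyColorMap((np.clip(H/.3,0,1)*255).astype(np.uint8),cv2.COLORMAP_JET))
im=cv2.imread('pics/top0.png')[100:310,180:460];cv2.imwrite('pics/topz.png',cv2.resize(im,None,fx=2.8,fy=2.8,interpolation=cv2.INTER_CUBIC))
E
```

```text
top
rack 2018 0.0609 (array([483.2,  63.9]), array([121.7, 171.5]), 58.78)
seat 1370 0.0602 (array([ 562.7, -329.3]), array([80.6, 81.5]), 74.16)
stand 3174 0.0602 (array([ 392.4, -261.7]), array([133.4, 170.6]), 59.53)
cup 126 ztop [0.0932 0.0974] mean [0.4292 0.0685 0.0923] (array([427.9,  61.9]), array([55. , 64.9]), 20.69) ((431.4844665527344, 63.64292526245117), 33.0316162109375)
pin 83 ztop [0.1163 0.12  ] mean [0.5025 0.024  0.1157] (array([502.9,  24.5]), array([18.2, 17.9]), 89.66) ((503.5555725097656, 24.68233871459961), 9.74410629272461)
pinflange 268 ztop [0.0746 0.1183] mean [0.5002 0.0221 0.0878] (array([503. ,  24.1]), array([35.8, 37.3]), 50.76) ((504.39385986328125, 22.413612365722656), 21.185489654541016)
spring 80 ztop [0.0844 0.0878] mean [0.4661 0.0452 0.0841] (array([466. ,  45.8]), array([20.3, 19.8]), 29.55) ((465.8989562988281, 45.938533782958984), 10.842841148376465)
low [0.083 0.194] (array([428.6, -91.6]), array([239.6, 203. ]), 4.73) ((430.0205993652344, -110.00105285644531), 119.96723175048828)
tall [0.193 0.282] (array([ 654.1, -164.5]), array([278.6, 1
[... 550 characters left out ...]
[18.2, 15.2]), 28.75) ((505.1475524902344, 27.146949768066406), 9.231232643127441)
pinflange 460 ztop [0.0874 0.1167] mean [0.5025 0.0302 0.0893] (array([507.4,  25.7]), array([37.1, 34.4]), 86.41) ((505.419189453125, 26.359445571899414), 19.55385971069336)
spring 52 ztop [0.0837 0.0852] mean [0.4724 0.0452 0.0832] (array([472.3,  45.3]), array([20.1, 13.2]), 68.39) ((470.01495361328125, 46.399314880371094), 10.693843841552734)
low [0.082 0.192] (array([433.4, -92.6]), array([198.2, 238.6]), 78.33) ((430.126220703125, -109.8748550415039), 119.93572998046875)
tall [0.192 0.289] (array([ 639.3, -169. ]), array([277.1, 176.9]), 51.35) ((679.940673828125, -199.9416046142578), 139.93907165527344)
```

View pics/h.png

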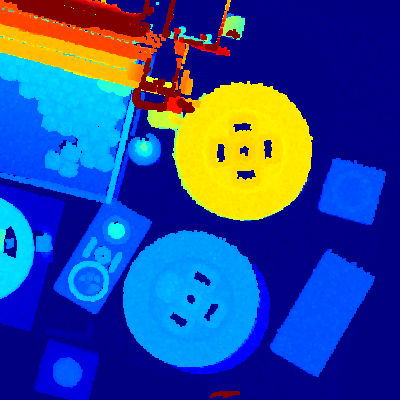

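View pics/topz.png

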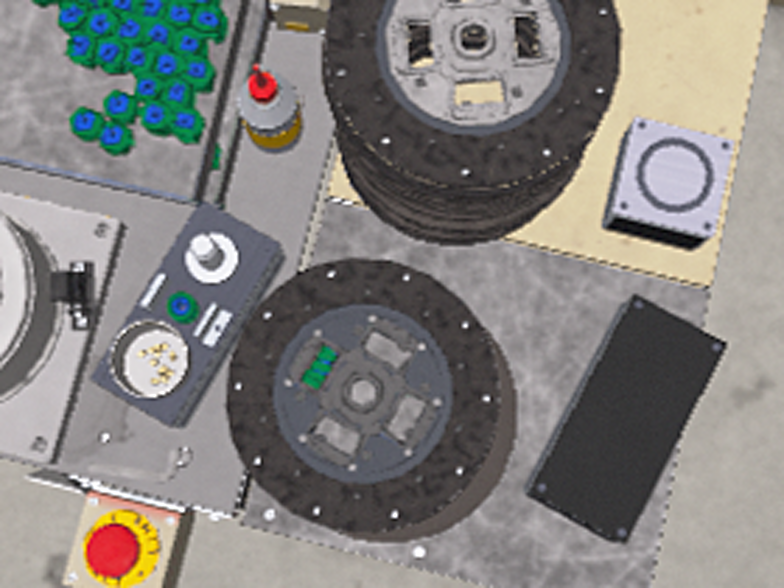

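Run:
```python
from h import *
XS={}
for k in('top','side'):
    X,d=cloud(k);XS[k]=X.reshape(-1,3);g=d['pixels'].astype(int).max(-1)
    m=((X[...,2]>.056)&(X[...,2]<.065)&(g<110)).astype(np.uint8)
    m=cv2.morphologyEx(m,cv2.MORPH_OPEN,np.ones((3,3)))
    n,L=cv2.connectedComponents(m)
    for i in range(1,n):
        p=X[L==i]
        if len(p)>150 and .3<p[:,0].mean()<.6 and -.35<p[:,1].mean()<.12: print(k,len(p),p.mean(0).round(3),rect(p))
    # rim ring: dark pixels on the seat
    m=(np.hypot(X[...,0]-.565,X[...,1]+.328)<.035)&(X[...,2]>.055)&(g<130)
    p=X[m]; print('rim',len(p),cv2.minEnclosingCircle(p[:,:2].astype(np.float32)*1000),cv2.fitEllipse(p[:,:2].astype(np.float32)*1000),np.percentile(p[:,2],[5,50,95]).round(4))
a=np.radians(-28.3);ex=np.array([np.cos(a),np.sin(a)]);ey=np.array([-ex[1],ex[0]])
P=np.vstack(list(XS.values()));P=P[np.isfinite(P[:,0])]
q=P[:,:2]-[.468,.0465];qx,qy=q@ex,q@ey
print('heights in rack frame, rows y, cols x (mm)')
for y in range(-120,121,15):
    print(y,[int(1000*P[(abs(qx*1000-x)<7.5)&(abs(qy*1000-y)<7.5),2].max(initial=0)) for x in range(-105,106,15)])
```

```text
top 2990 [ 0.377 -0.283  0.06 ] (array([ 379.5, -284.1]), array([ 79.2, 169.7]), 59.83)
rim 146 ((563.2532348632812, -328.3580322265625), 28.990108489990234) ((563.3035278320312, -328.28826904296875), (53.5195426940918, 53.676082611083984), 126.17196655273438) [0.0605 0.0629 0.0654]
side 1490 [ 0.376 -0.277  0.059] (array([ 381.3, -283.4]), array([ 82.4, 171.9]), 59.53)
side 320 [ 0.57  -0.102  0.06 ] (array([ 575.7, -109.1]), array([166.2,  49.5]), 38.65)
side 179 [0.527 0.044 0.059] (array([522. ,  43.4]), array([20.9, 59.4]), 59.99)
side 208 [0.561 0.085 0.061] (array([561.1,  84.3]), array([86. ,  5.1]), 76.65)
side 488 [ 0.351 -0.02   0.06 ] (array([356.1, -30.3]), array([170.6,  54.1]), 37.2)
side 555 [0.421 0.085 0.059] (array([428.1,  70.8]), array([71.2, 67.1]), 59.01)
rim 66 ((566.3440551757812, -327.45147705078125), 30.288618087768555) ((564.86474609375, -327.6201171875), (53.07426071166992, 55.751792907714844), 49.16333770751953) [0.0598 0.0619 0.0634]
heights in rack frame, rows y, cols x (mm)
-120 [5, 85, 86, 86, 86, 87, 89, 92, 91, 88, 85, 86, 84, 86, 83]
-105 [5, 85, 
[... 291 characters left out ...]
-30 [9, 56, 63, 96, 97, 95, 90, 92, 88, 63, 64, 63, 64, 3, 3]
-15 [5, 5, 98, 96, 78, 97, 98, 88, 87, 113, 119, 76, 63, 2, 3]
0 [5, 3, 99, 69, 75, 74, 96, 88, 86, 119, 120, 74, 62, 2, 3]
15 [5, 4, 97, 95, 80, 96, 94, 90, 92, 91, 116, 72, 63, 38, 4]
30 [4, 5, 63, 96, 96, 98, 88, 87, 87, 64, 63, 62, 92, 92, 93]
45 [16, 6, 60, 60, 59, 59, 46, 0, 2, 1, 2, 2, 73, 88, 94]
60 [27, 26, 24, 25, 31, 25, 3, 3, 4, 4, 3, 69, 70, 61, 86]
75 [27, 27, 27, 28, 47, 83, 79, 24, 21, 3, 3, 71, 68, 61, 90]
90 [104, 104, 102, 103, 102, 84, 83, 34, 26, 26, 24, 72, 87, 86, 91]
105 [103, 105, 104, 104, 105, 104, 81, 36, 26, 26, 22, 71, 86, 88, 93]
120 [104, 104, 103, 100, 102, 104, 102, 29, 26, 26, 70, 70, 85, 89, 90]
```

>>> servo_tool(
  slide=[
    [-0.022, 0.03, 0],
    [-0.044, 0.06, 0],
    [-0.066, 0.09, 0],
    [-0.088, 0.12, 0],
    [-0.11, 0.15, 0],
  ],
  spin=[0, 0, 0, 0, 0],
  grip=[0.24, 0.24, 0.24, 0.24, 0.24],
)

```text
time_s: 2.32
tcp_pos: [0.2208, -0.4333, 0.2209]
ee_rot: [[-0.971, -0.239, 0.0], [-0.239, 0.971, -0.0], [-0.0, -0.0, -1.0]]
wrist_force: [1.3, 0.6, -1.0]
gripper_width: 0.779
gripper_force: 0.0
```

>>> servo_tool(
  slide=[
    [-0.022, 0.03, 0],
    [-0.044, 0.06, 0],
    [-0.066, 0.09, 0],
    [-0.088, 0.12, 0],
    [-0.11, 0.15, 0],
  ],
  spin=[0, 0, 0, 0, 0],
  grip=[0.24, 0.24, 0.24, 0.24, 0.24],
)

```text
time_s: 2.73
tcp_pos: [0.2917, -0.2613, 0.2213]
ee_rot: [[-0.971, -0.239, 0.001], [-0.239, 0.971, -0.0], [-0.001, -0.001, -1.0]]
wrist_force: [0.1, 0.7, 0.7]
gripper_width: 0.76
gripper_force: 0.0
```

>>> servo_tool(
  slide=[
    [-0.022, 0.03, 0],
    [-0.044, 0.06, 0],
    [-0.066, 0.09, 0],
    [-0.088, 0.12, 0],
    [-0.11, 0.15, 0],
  ],
  spin=[7, 14, 21, 28, 35],
  grip=[0.24, 0.24, 0.24, 0.24, 0.24],
)

```text
time_s: 3.15
tcp_pos: [0.3523, -0.1162, 0.2214]
ee_rot: [[-0.971, 0.24, 0.001], [0.24, 0.971, 0.0], [-0.001, 0.0, -1.0]]
wrist_force: [-0.0, -0.4, -0.6]
gripper_width: 0.764
gripper_force: 0.0
```

```bash
cat >> h.py <<'E'
def goto(xyz,yaw):
    "remaining slide in tool axes and spin; yaw = world angle of tool y, deg"
    s=sense();R=np.array(s['ee_rot']);y0=np.degrees(np.arctan2(R[1,1],R[0,1]))
    print('t',s['time_s'],'tcp',np.round(s['tcp_pos'],4),'yaw',round(y0,2),'w',round(87*s['gripper_width'],1),'gf',np.round(s['gripper_force'],1),'F',np.round(s['wrist_force'],1),'j6',np.round(s['joints'][5],1))
    print('slide',np.round(R.T@(np.array(xyz)-s['tcp_pos']),4),'spin',round((y0-yaw+90)%180-90,2))
E
python3 -c "
from h import *
goto((.4295,.067,.22),60.5)"
```

```text
t 3.15 tcp [ 0.3523 -0.1162  0.2214] yaw 76.12 w 66.5 gf 0.0 F [-0.  -0.4 -0.6] j6 -111.1
slide [-0.031   0.1964  0.0016] spin 15.62
```

```bash
python3 -c "
from station import *
print(sense()['joints'].round(1) if hasattr(sense()['joints'],'round') else sense()['joints'])"
```

```text
[   7.3   -4.   -31.5    0.   -62.4 -111.1]
```

>>> servo_tool(
  slide=[
    [0, 0, 0],
    [0, 0, 0],
    [0, 0, 0],
    [0, 0, 0],
    [0, 0, 0],
  ],
  spin=[0, 0, 0, 0, 0],
  grip=[0.24, 0.24, 0.24, 0.24, 0.24],
)

```text
time_s: 3.57
tcp_pos: [0.3516, -0.1186, 0.2209]
ee_rot: [[-0.971, 0.237, -0.0], [0.237, 0.971, -0.0], [0.0, -0.0, -1.0]]
wrist_force: [-0.7, 0.4, -0.1]
gripper_width: 0.759
gripper_force: 0.0
```

```bash
python3 -c "
from h import *
goto((.4295,.067,.22),60.5);print(np.round(sense()['joints'],1))"
```

```text
t 3.5667 tcp [ 0.3516 -0.1186  0.2209] yaw 76.29 w 66.1 gf 0.0 F [-0.7  0.4 -0.1] j6 -110.6
slide [-0.0317  0.1988  0.0009] spin 15.79
[   6.9   -4.   -31.5    0.   -62.4 -110.6]
```

>>> servo_tool(
  slide=[
    [-0.005, 0.031, 0],
    [-0.01, 0.062, 0],
    [-0.016, 0.1, 0],
    [-0.022, 0.14, 0],
    [-0.027, 0.17, 0.0],
  ],
  spin=[4, 8, 12, 15.8, 15.8],
  grip=[0.24, 0.24, 0.24, 0.24, 0.24],
)

```text
time_s: 3.98
tcp_pos: [0.4192, 0.0424, 0.2212]
ee_rot: [[-0.869, 0.494, 0.001], [0.494, 0.869, 0.0], [-0.001, 0.001, -1.0]]
wrist_force: [0.6, -1.2, 0.3]
gripper_width: 0.757
gripper_force: 0.0
```

Run:
```python
from h import *
goto((.4295,.067,.15),60.5)
for k in('side','top'):
    X,d=cloud(k)
    print(k,[(n,[np.round(r['point'],4) for r in tip_of(n,k)[:1]]) for n in('cup','pin','spring','rack')])
```

```text
t 3.9833 tcp [0.4192 0.0424 0.2212] yaw 60.39 w 65.9 gf 0.0 F [ 0.6 -1.2  0.3] j6 -147.7
slide [0.0033 0.0264 0.0712] spin -0.11
side [('cup', [array([0.4268, 0.068 , 0.0581])]), ('pin', [array([0.5077, 0.0271, 0.0614])]), ('spring', [array([0.4654, 0.0436, 0.0594])]), ('rack', [array([0.4669, 0.0468, 0.0007])])]
top [('cup', []), ('pin', [array([0.5098, 0.0259, 0.0627])]), ('spring', [array([0.469 , 0.0462, 0.0027])]), ('rack', [array([0.4671, 0.045 , 0.0012])])]
```

>>> servo_tool(
  slide=[
    [0.002, 0.013, 0.015],
    [0.003, 0.026, 0.03],
    [0.003, 0.026, 0.05],
    [0.003, 0.026, 0.07],
    [0.003, 0.026, 0.07],
  ],
  spin=[0, 0, 0, 0, 0],
  grip=[0.22, 0.22, 0.22, 0.22, 0.22],
)

```text
time_s: 4.9
tcp_pos: [0.4258, 0.0638, 0.1478]
ee_rot: [[-0.87, 0.493, -0.007], [0.493, 0.87, -0.003], [0.005, -0.006, -1.0]]
wrist_force: [-1.1, 0.4, -0.1]
gripper_width: 0.78
gripper_force: 0.0
```

>>> servo_tool(
  slide=[
    [0, 0, 0.012],
    [0, 0, 0.024],
    [0, 0, 0.036],
    [0, 0, 0.045],
    [0, 0, 0.054],
  ],
  spin=[0, 0, 0, 0, 0],
  grip=[0.22, 0.22, 0.22, 0.22, 0.22],
)

```text
time_s: 5.32
tcp_pos: [0.4291, 0.0651, 0.0976]
ee_rot: [[-0.871, 0.492, 0.001], [0.492, 0.871, 0.0], [-0.001, 0.001, -1.0]]
wrist_force: [0.1, -0.0, -0.2]
gripper_width: 0.78
gripper_force: 0.0
```

>>> servo_tool(
  slide=[
    [0, 0, 0],
    [0, 0, 0],
    [0, 0, 0],
    [0, 0, 0],
    [0, 0, 0],
  ],
  spin=[0, 0, 0, 0, 0],
  grip=[0.22, 0.22, 0.22, 0.22, 0.22],
)

```text
time_s: 5.73
tcp_pos: [0.4289, 0.0654, 0.0977]
ee_rot: [[-0.871, 0.491, 0.001], [0.491, 0.871, 0.001], [-0.001, 0.001, -1.0]]
wrist_force: [0.6, 0.5, 0.6]
gripper_width: 0.779
gripper_force: 0.0
```

Run:
```python
from h import *
goto((.4295,.067,.097),60.5)
d=capture('side');cv2.imwrite('pics/s1.png',cv2.resize(d['pixels'][170:330,200:400],None,fx=3,fy=3))
```

```text
t 5.7333 tcp [0.4289 0.0654 0.0977] yaw 60.58 w 67.8 gf 0.0 F [0.6 0.5 0.6] j6 -149.7
slide [0.0003 0.0016 0.0007] spin 0.08
```

View pics/s1.png

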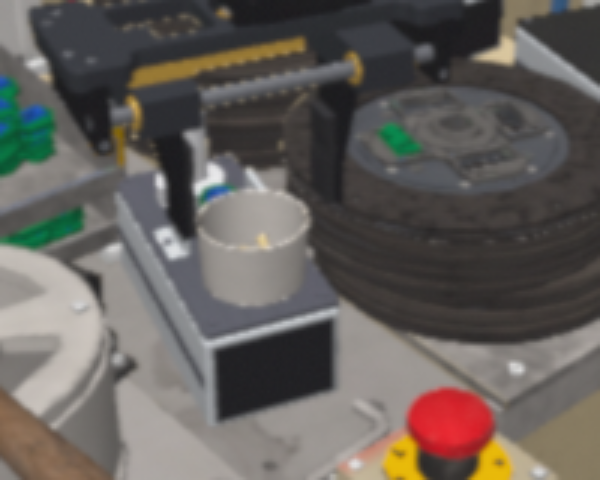

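Run:
```python
from h import *
d=capture('side');s=sense();R=np.array(s['ee_rot'])
def pj(p):
    c=d['R']@np.array(p)+d['t'];u=d['fx']*c[0]/c[2]+d['cx'];v=d['fy']*c[1]/c[2]+d['cy'];return round((u-200)*3),round((v-170)*3)
for y in(-.034,.034):
    for x in(-.0095,.0095):
        print('tip',y,x,pj(s['tcp_pos']+R@[x,y,.025]))
print('cup foot',pj((.4295,.067,.06)),'rim',pj((.4295,.067,.095)))
```

```text
tip -0.034 -0.0095 (307, 228)
tip -0.034 0.0095 (323, 246)
tip 0.034 -0.0095 (184, 259)
tip 0.034 0.0095 (197, 279)
cup foot (251, 274) rim (250, 216)
```

Run:
```python
from h import *
s=sense();R=np.array(s['ee_rot'])
for k in('side','top'):
    X,d=cloud(k);q=(X-s['tcp_pos'])@R
    for sg in(1,-1):
        m=(sg*q[...,1]>.026)&(sg*q[...,1]<.062)&(abs(q[...,0])<.03)&(q[...,2]>-.04)&(q[...,2]<.03)
        p=q[m];g=d['pixels'][m].max(-1)
        print(k,sg,len(p))
        for lo in range(-40,30,8):
            mm=(p[:,2]*1000>=lo)&(p[:,2]*1000<lo+8)
            if mm.sum()>3: print(' z',lo,mm.sum(),'x',(p[mm,0].min()*1000).round(),(p[mm,0].max()*1000).round(),'y',(p[mm,1].min()*1000).round(),(p[mm,1].max()*1000).round(),'g',np.median(g[mm]))
```

```text
side 1 307
 z -40 51 x -10.0 13.0 y 33.0 46.0 g 38.0
 z -32 48 x -10.0 13.0 y 34.0 45.0 g 38.5
 z -24 41 x -7.0 13.0 y 33.0 43.0 g 35.0
 z -16 50 x -10.0 13.0 y 33.0 43.0 g 34.0
 z -8 42 x -10.0 12.0 y 34.0 42.0 g 55.0
 z 0 20 x -1.0 13.0 y 26.0 29.0 g 149.5
 z 8 21 x -1.0 12.0 y 26.0 29.0 g 140.0
 z 16 20 x -7.0 12.0 y 26.0 29.0 g 137.0
 z 24 14 x -2.0 8.0 y 26.0 28.0 g 136.5
side -1 365
 z -40 57 x -8.0 13.0 y -47.0 -34.0 g 40.0
 z -32 57 x -10.0 13.0 y -46.0 -33.0 g 43.0
 z -24 51 x -9.0 13.0 y -44.0 -34.0 g 42.0
 z -16 50 x -9.0 12.0 y -43.0 -34.0 g 41.0
 z -8 46 x -9.0 13.0 y -43.0 -34.0 g 42.0
 z 8 19 x -25.0 -0.0 y -62.0 -56.0 g 64.0
 z 16 53 x -29.0 5.0 y -62.0 -48.0 g 56.0
 z 24 31 x -29.0 -2.0 y -62.0 -50.0 g 60.0
top 1 0
top -1 0
```

Run:
```python
from h import *
s=sense();R=np.array(s['ee_rot'])
X,d=cloud('side');q=((X-s['tcp_pos'])@R).reshape(-1,3);q=q[np.isfinite(q[:,0])]*1000
for lo in range(-120,8,4):
    m=(q[:,2]>=lo)&(q[:,2]<lo+4)&(abs(q[:,1])<110)&(abs(q[:,0])<60);p=q[m]
    if m.sum()>3: print(lo,m.sum(),'x',p[:,0].min().round(),p[:,0].max().round(),'y',p[:,1].min().round(),p[:,1].max().round(),'mid',(abs(p[:,1])<25).sum())
m=(abs(q[:,0])<15)&(q[:,1]>32)&(q[:,1]<48)&(q[:,2]<20)&(q[:,2]>-30);print(np.sort(q[m,2])[-12:].round(1))
m=(abs(q[:,0])<15)&(q[:,1]<-32)&(q[:,1]>-47)&(q[:,2]<20)&(q[:,2]>-30);print(np.sort(q[m,2])[-12:].round(1))
d=capture('side');cv2.imwrite('pics/s2.png',cv2.resize(d['pixels'][80:330,160:480],(800,625))[:600])
```

```text
-120 153 x -25.0 29.0 y -50.0 17.0 mid 108
-116 1397 x -38.0 39.0 y -95.0 94.0 mid 189
-112 505 x -32.0 40.0 y -94.0 95.0 mid 122
-108 487 x -28.0 39.0 y -94.0 94.0 mid 127
-104 211 x -21.0 39.0 y -94.0 94.0 mid 65
-100 243 x -33.0 39.0 y -93.0 93.0 mid 65
-96 513 x -37.0 40.0 y -93.0 92.0 mid 0
-92 293 x -2.0 40.0 y -88.0 87.0 mid 44
-88 445 x -9.0 40.0 y -88.0 86.0 mid 123
-84 289 x -30.0 40.0 y -86.0 87.0 mid 39
-80 212 x -35.0 40.0 y -86.0 87.0 mid 0
-76 119 x -32.0 38.0 y -87.0 87.0 mid 0
-72 29 x -19.0 37.0 y -86.0 86.0 mid 0
-68 13 x -12.0 14.0 y -47.0 63.0 mid 0
-64 28 x -5.0 14.0 y -51.0 49.0 mid 0
-60 52 x -9.0 13.0 y -50.0 50.0 mid 0
-56 50 x -8.0 14.0 y -50.0 49.0 mid 0
-52 89 x -10.0 14.0 y -48.0 49.0 mid 0
-48 70 x -9.0 13.0 y -49.0 48.0 mid 0
-44 57 x -9.0 13.0 y -47.0 47.0 mid 0
-40 61 x -11.0 14.0 y -47.0 47.0 mid 0
-36 50 x -8.0 13.0 y -45.0 46.0 mid 0
-32 55 x -8.0 13.0 y -45.0 45.0 mid 0
-28 44 x -10.0 13.0 y -44.0 44.0 mid 0
-24 50 x -10.0 12.0 y -44.0 43.0 mid 0
-20 56 x -9.0 14.0 y -44.0 42.0 mid 0
-16 52 x -10.0 13.0 y -42.0 43.0 mid 0
-12 47 x -11.0 13.0 y -42.0 43.0 mid 0
-8 63 x -10.0 48.0 y -42.0 105.0 mid 0
-4 335 x -12.0 60.0 y -42.0 110.0 mid 0
0 83 x -28.0 28.0 y -26.0 30.0 mid 66
4 184 x -46.0 59.0 y -109.0 94.0 mid 156
[-3.  -2.9 -2.9 -2.5 -2.2 -2.1 -1.6 -1.6 -0.7 -0.3 -0.3 -0.2]
[-1.9 -1.7 -1.6 -1.5 -1.3 -1.3 -1.  -1.  -1.  -0.9 -0.7 -0.4]
```

View pics/s2.png

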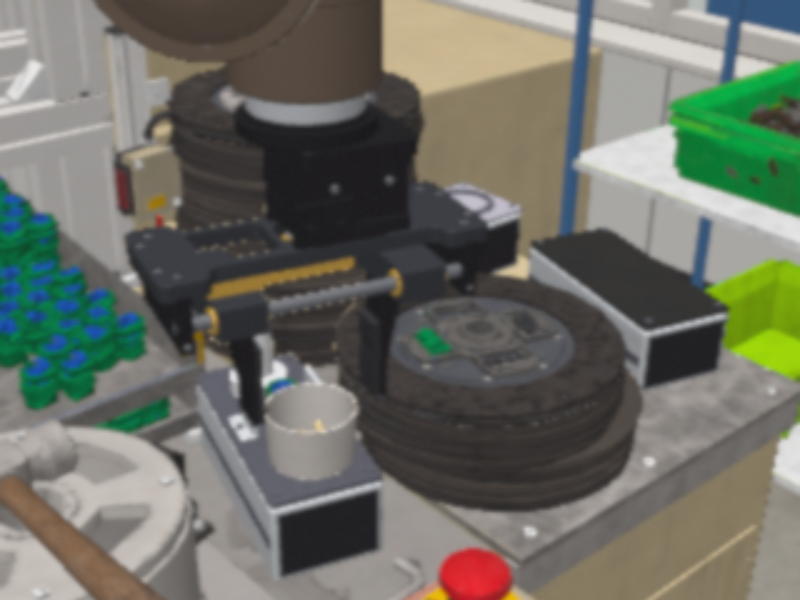

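The measured fingertips are at the reported TCP height, about 25 mm higher than the stated overhang implies. The body is still 70 mm behind the tips. I'll treat the TCP as the fingertip and go 27 mm lower.

>>> servo_tool(
  slide=[
    [0, 0.001, 0.006],
    [0, 0.001, 0.012],
    [0, 0.001, 0.018],
    [0, 0.001, 0.023],
    [0, 0.001, 0.027],
  ],
  spin=[0, 0, 0, 0, 0],
  grip=[0.22, 0.22, 0.22, 0.22, 0.22],
)

```text
time_s: 6.45
tcp_pos: [0.4285, 0.0659, 0.0689]
ee_rot: [[-0.871, 0.491, -0.001], [0.491, 0.871, -0.001], [0.001, -0.001, -1.0]]
wrist_force: [0.3, 0.4, 1.1]
gripper_width: 0.782
gripper_force: 0.0
```

>>> servo_tool(
  slide=[
    [0, 0, 0],
    [0, 0, 0],
    [0, 0, 0],
    [0, 0, 0],
    [0, 0, 0],
  ],
  spin=[0, 0, 0, 0, 0],
  grip=[0.26, 0.3, 0.34, 0.38, 0.42],
)

```text
time_s: 6.87
tcp_pos: [0.4293, 0.0663, 0.0703]
ee_rot: [[-0.871, 0.491, 0.001], [0.491, 0.871, 0.0], [-0.001, 0.001, -1.0]]
wrist_force: [0.7, -0.1, -0.2]
gripper_width: 0.621
gripper_force: 30.1
```

>>> servo_tool(
  slide=[
    [0, 0, 0],
    [0, 0, 0],
    [0, 0, 0],
    [0, 0, 0],
    [0, 0, 0],
  ],
  spin=[0, 0, 0, 0, 0],
  grip=[0.5, 0.5, 0.5, 0.5, 0.5],
)

```text
time_s: 7.28
tcp_pos: [0.4293, 0.0663, 0.0702]
ee_rot: [[-0.871, 0.491, 0.001], [0.491, 0.871, 0.0], [-0.0, 0.001, -1.0]]
wrist_force: [0.0, -0.3, 2.4]
gripper_width: 0.623
gripper_force: 29.9
```

Run:
```python
from h import *
goto((.382,-.284,.2),149.5)
X,d=cloud('side');p=near(X,(.4295,.067),.034,.085,.0985);print(rect(p),p.mean(0))
cv2.imwrite('pics/s3.png',cv2.resize(d['pixels'][170:330,200:400],None,fx=3,fy=3))
```

```text
t 7.2833 tcp [0.4293 0.0663 0.0702] yaw 60.6 w 54.2 gf 29.9 F [ 0.  -0.3  2.4] j6 -149.8
slide [-0.1309 -0.3283 -0.1299] spin -88.9
(array([426.5,  65. ]), array([55.6, 57.3]), 24.3) [0.42573831 0.06507924 0.0904393 ]
```

View pics/s3.png

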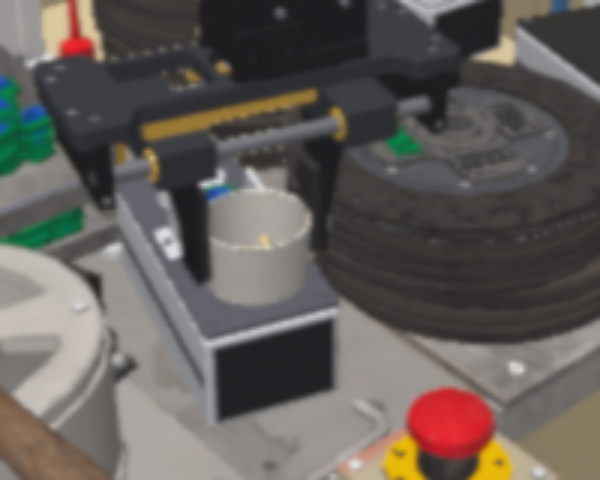

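>>> servo_tool(
  slide=[
    [0, 0, -0.01],
    [0, 0, -0.03],
    [0, 0, -0.06],
    [0, 0, -0.09],
    [0, 0, -0.12],
  ],
  spin=[0, 0, 0, 0, 0],
  grip=[0.5, 0.5, 0.5, 0.5, 0.5],
)

```text
time_s: 7.75
tcp_pos: [0.428, 0.0657, 0.1907]
ee_rot: [[-0.871, 0.491, -0.002], [0.491, 0.871, -0.001], [0.001, -0.002, -1.0]]
wrist_force: [0.3, 0.3, -0.9]
gripper_width: 0.622
gripper_force: 30.0
```

>>> servo_tool(
  slide=[
    [-0.008, -0.025, 0],
    [-0.016, -0.05, 0],
    [-0.024, -0.075, 0],
    [-0.032, -0.1, 0],
    [-0.04, -0.125, 0],
  ],
  spin=[0, 0, 0, 0, 0],
  grip=[0.5, 0.5, 0.5, 0.5, 0.5],
)

```text
time_s: 8.17
tcp_pos: [0.4013, -0.0634, 0.1896]
ee_rot: [[-0.871, 0.491, -0.001], [0.491, 0.871, 0.0], [0.001, -0.0, -1.0]]
wrist_force: [0.1, -0.7, -0.7]
gripper_width: 0.617
gripper_force: 30.0
```

>>> servo_tool(
  slide=[
    [-0.008, -0.025, 0],
    [-0.016, -0.05, 0],
    [-0.024, -0.075, 0],
    [-0.032, -0.1, 0],
    [-0.04, -0.125, 0],
  ],
  spin=[-6, -12, -18, -24, -30],
  grip=[0.5, 0.5, 0.5, 0.5, 0.5],
)

```text
time_s: 8.58
tcp_pos: [0.3747, -0.1919, 0.1895]
ee_rot: [[-1.0, -0.015, -0.001], [-0.015, 1.0, 0.001], [0.001, 0.001, -1.0]]
wrist_force: [0.8, -0.9, -0.8]
gripper_width: 0.621
gripper_force: 30.0
```

>>> servo_tool(
  slide=[
    [0, 0, 0],
    [0, 0, 0],
    [0, 0, 0],
    [0, 0, 0],
    [0, 0, 0],
  ],
  spin=[-7, -14, -21, -28, -35],
  grip=[0.5, 0.5, 0.5, 0.5, 0.5],
)

```text
time_s: 9.0
tcp_pos: [0.3751, -0.1909, 0.1893]
ee_rot: [[-0.81, -0.586, -0.002], [-0.586, 0.81, 0.001], [0.001, 0.002, -1.0]]
wrist_force: [0.1, 0.4, -1.4]
gripper_width: 0.621
gripper_force: 30.0
```

Run:
```python
from h import *
goto((.4198,-.3063,.19),149.6)
```

```text
t 9.0 tcp [ 0.3751 -0.1909  0.1893] yaw 125.89 w 54.0 gf 30.0 F [ 0.1  0.4 -1.4] j6 -49.4
slide [ 0.0314 -0.1197 -0.0008] spin -23.71
```

>>> servo_tool(
  slide=[
    [0.006, -0.024, 0],
    [0.013, -0.048, 0],
    [0.019, -0.072, 0],
    [0.025, -0.096, 0],
    [0.031, -0.12, 0],
  ],
  spin=[-4.7, -9.5, -14.2, -19, -23.7],
  grip=[0.5, 0.5, 0.5, 0.5, 0.5],
)

```text
time_s: 9.42
tcp_pos: [0.4202, -0.3073, 0.1892]
ee_rot: [[-0.507, -0.862, -0.002], [-0.862, 0.507, 0.001], [-0.0, 0.002, -1.0]]
wrist_force: [0.0, 0.6, -1.6]
gripper_width: 0.619
gripper_force: 30.0
```

>>> servo_tool(
  slide=[
    [0, 0, 0.02],
    [0, 0, 0.045],
    [0, 0, 0.07],
    [0, 0, 0.09],
    [0, 0, 0.1],
  ],
  spin=[0, 0, 0, 0, 0],
  grip=[0.5, 0.5, 0.5, 0.5, 0.5],
)

```text
time_s: 9.83
tcp_pos: [0.4181, -0.3056, 0.0867]
ee_rot: [[-0.512, -0.859, -0.006], [-0.859, 0.512, 0.003], [0.001, 0.006, -1.0]]
wrist_force: [0.6, 0.6, 0.4]
gripper_width: 0.62
gripper_force: 30.0
```

Run:
```python
from h import *
goto((.4198,-.3063,.071),149.6)
X,d=cloud('top');p=near(X,(.42,-.3063),.034,.1,.135);print(rect(p))
```

```text
t 9.8333 tcp [ 0.4181 -0.3056  0.0867] yaw 149.22 w 53.9 gf 30.0 F [0.6 0.6 0.4] j6 -12.5
slide [-0.0002 -0.0019  0.0157] spin -0.38
(array([ 409.2, -299.1]), array([55.3, 20. ]), 42.61)
```

>>> servo_tool(
  slide=[
    [0, 0, 0.005],
    [0, 0, 0.01],
    [0, 0, 0.014],
    [0, 0, 0.017],
    [0, 0, 0.0185],
  ],
  spin=[0, 0, 0, 0, 0],
  grip=[0.5, 0.5, 0.5, 0.5, 0.5],
)

```text
time_s: 10.3
tcp_pos: [0.4207, -0.3066, 0.0717]
ee_rot: [[-0.511, -0.86, 0.001], [-0.86, 0.511, -0.0], [-0.0, -0.001, -1.0]]
wrist_force: [-0.2, 0.0, -0.8]
gripper_width: 0.619
gripper_force: 30.0
```

>>> servo_tool(
  slide=[
    [0, 0, 0],
    [0, 0, 0],
    [0, 0, 0],
    [0, 0, 0],
    [0, 0, 0],
  ],
  spin=[0, 0, 0, 0, 0],
  grip=[0.5, 0.5, 0.5, 0.5, 0.5],
)

```text
time_s: 10.72
tcp_pos: [0.4206, -0.3066, 0.0717]
ee_rot: [[-0.511, -0.86, 0.0], [-0.86, 0.511, -0.0], [-0.0, -0.0, -1.0]]
wrist_force: [-0.1, 0.3, -0.4]
gripper_width: 0.621
gripper_force: 30.0
```

>>> servo_tool(
  slide=[
    [0, 0, 0.0005],
    [0, 0, 0.001],
    [0, 0, 0.0015],
    [0, 0, 0.0015],
    [0, 0, 0.0015],
  ],
  spin=[0, 0, 0, 0, 0],
  grip=[0.5, 0.5, 0.5, 0.5, 0.5],
)

```text
time_s: 11.13
tcp_pos: [0.4205, -0.3065, 0.0702]
ee_rot: [[-0.511, -0.86, 0.0], [-0.86, 0.511, -0.0], [0.0, -0.0, -1.0]]
wrist_force: [-0.6, 1.1, 2.5]
gripper_width: 0.618
gripper_force: 29.9
```

>>> servo_tool(
  slide=[
    [0, 0, 0],
    [0, 0, 0],
    [0, 0, 0],
    [0, 0, 0],
    [0, 0, -0.002],
  ],
  spin=[0, 0, 0, 0, 0],
  grip=[0.36, 0.33, 0.3, 0.25, 0.22],
)

```text
time_s: 11.55
tcp_pos: [0.4202, -0.3064, 0.0715]
ee_rot: [[-0.511, -0.86, -0.001], [-0.86, 0.511, 0.0], [0.0, 0.001, -1.0]]
wrist_force: [-0.2, 0.4, 1.2]
gripper_width: 0.746
gripper_force: 0.0
```

>>> servo_tool(
  slide=[
    [0, 0, -0.01],
    [0, 0, -0.03],
    [0, 0, -0.06],
    [0, 0, -0.09],
    [0, 0, -0.12],
  ],
  spin=[0, 0, 0, 0, 0],
  grip=[0.22, 0.22, 0.22, 0.22, 0.22],
)

```text
time_s: 11.97
tcp_pos: [0.4203, -0.3066, 0.1941]
ee_rot: [[-0.511, -0.86, 0.0], [-0.86, 0.511, -0.0], [0.0, -0.0, -1.0]]
wrist_force: [0.5, -0.7, 0.3]
gripper_width: 0.777
gripper_force: 0.0
```

Run:
```python
from h import *
goto((.506,.0255,.19),60.6)
for k in('side','top'):
    X,d=cloud(k);p=near(X,(.42,-.3063),.036,.07,.1);print(rect(p),np.percentile(p[:,2],95))
    for n in('pin','spring'): print(n,[np.round(r['point'],4) for r in tip_of(n,k)[:1]])
    p=near(X,(.506,.0255),.014,.107,.13);print('pin tip',p.mean(0).round(4),rect(p))
```

```text
t 11.9667 tcp [ 0.4203 -0.3066  0.1941] yaw 149.29 w 67.6 gf 0.0 F [ 0.5 -0.7  0.3] j6 -12.5
slide [-0.3293  0.0959  0.004 ] spin 88.69
(array([ 420.4, -305.8]), array([55.4, 58.6]), 41.68) 0.09408574908907383
pin [array([0.5072, 0.0253, 0.0578])]
spring [array([0.4675, 0.043 , 0.0605])]
pin tip [0.5034 0.0289 0.1134] (array([504.4,  26.6]), array([18.6, 16. ]), 89.82)
(array([ 425.1, -305.8]), array([39.1, 55.7]), 3.86) 0.09638800440845187
pin [array([0.5102, 0.0278, 0.0606])]
spring [array([0.4692, 0.0462, 0.0624])]
pin tip [0.5029 0.0241 0.1161] (array([503.4,  24.7]), array([17.7, 17.8]), 80.46)
```

>>> servo_tool(
  slide=[
    [-0.033, 0.009, 0],
    [-0.066, 0.019, 0],
    [-0.1, 0.028, 0],
    [-0.133, 0.038, 0],
    [-0.165, 0.048, 0],
  ],
  spin=[0, 0, 0, 0, 0],
  grip=[0.4, 0.4, 0.4, 0.4, 0.4],
)

```text
time_s: 12.68
tcp_pos: [0.4628, -0.1386, 0.1907]
ee_rot: [[-0.511, -0.86, -0.003], [-0.86, 0.511, -0.0], [0.002, 0.003, -1.0]]
wrist_force: [-0.3, -0.1, 0.9]
gripper_width: 0.61
gripper_force: 0.0
```

>>> servo_tool(
  slide=[
    [-0.033, 0.009, 0],
    [-0.066, 0.019, 0],
    [-0.1, 0.028, 0],
    [-0.133, 0.038, 0],
    [-0.165, 0.048, 0],
  ],
  spin=[7, 14, 21, 28, 35],
  grip=[0.4, 0.4, 0.4, 0.4, 0.4],
)

```text
time_s: 13.1
tcp_pos: [0.5057, 0.0269, 0.1907]
ee_rot: [[-0.904, -0.427, -0.003], [-0.427, 0.904, -0.001], [0.003, 0.0, -1.0]]
wrist_force: [0.1, -0.1, 0.5]
gripper_width: 0.602
gripper_force: 0.0
```

>>> servo_tool(
  slide=[
    [0, 0, 0],
    [0, 0, 0],
    [0, 0, 0],
    [0, 0, 0],
    [0, 0, 0],
  ],
  spin=[7, 14, 21, 28, 35],
  grip=[0.4, 0.4, 0.4, 0.4, 0.4],
)

```text
time_s: 13.52
tcp_pos: [0.5055, 0.0253, 0.1904]
ee_rot: [[-0.986, 0.169, -0.003], [0.169, 0.986, -0.001], [0.003, -0.002, -1.0]]
wrist_force: [0.4, -0.0, -0.1]
gripper_width: 0.603
gripper_force: 0.0
```

Run:
```python
from h import *
goto((.5055,.026,.14),60.6)
```

```text
t 13.5167 tcp [0.5055 0.0253 0.1904] yaw 80.26 w 52.4 gf 0.0 F [ 0.4 -0.  -0.1] j6 -121.0
slide [-0.      0.0007  0.0504] spin 19.66
```

>>> servo_tool(
  slide=[
    [0, 0.001, 0.005],
    [0, 0.001, 0.015],
    [0, 0.001, 0.03],
    [0, 0.001, 0.04],
    [0, 0.001, 0.05],
  ],
  spin=[6, 12, 18, 19.7, 19.7],
  grip=[0.4, 0.4, 0.4, 0.4, 0.4],
)

```text
time_s: 13.93
tcp_pos: [0.5055, 0.0261, 0.14]
ee_rot: [[-0.873, 0.487, -0.003], [0.487, 0.873, -0.001], [0.002, -0.002, -1.0]]
wrist_force: [0.3, 0.2, 0.0]
gripper_width: 0.602
gripper_force: 0.0
```

>>> servo_tool(
  slide=[
    [0, 0, 0.015],
    [0, 0, 0.03],
    [0, 0, 0.045],
    [0, 0, 0.06],
    [0, 0, 0.068],
  ],
  spin=[0, 0, 0, 0, 0],
  grip=[0.4, 0.4, 0.4, 0.4, 0.4],
)

```text
time_s: 14.35
tcp_pos: [0.5049, 0.0258, 0.0714]
ee_rot: [[-0.874, 0.486, -0.004], [0.486, 0.874, -0.001], [0.003, -0.003, -1.0]]
wrist_force: [-0.7, 0.2, 0.4]
gripper_width: 0.6
gripper_force: 0.0
```

>>> servo_tool(
  slide=[
    [0, 0, 0],
    [0, 0, 0],
    [0, 0, 0],
    [0, 0, 0],
    [0, 0, 0],
  ],
  spin=[0, 0, 0, 0, 0],
  grip=[0.4, 0.4, 0.4, 0.4, 0.4],
)

```text
time_s: 14.77
tcp_pos: [0.507, 0.0265, 0.0748]
ee_rot: [[-0.874, 0.486, 0.002], [0.486, 0.874, 0.001], [-0.001, 0.001, -1.0]]
wrist_force: [-0.3, 0.3, -0.6]
gripper_width: 0.6
gripper_force: 0.0
```

Run:
```python
from h import *
goto((.5055,.026,.066),60.6)
d=capture('side');cv2.imwrite('pics/s4.png',cv2.resize(d['pixels'][170:330,200:400],None,fx=3,fy=3))
```

```text
t 14.7667 tcp [0.507  0.0265 0.0748] yaw 60.89 w 52.2 gf 0.0 F [-0.3  0.3 -0.6] j6 -140.5
slide [ 0.0011 -0.0012  0.0088] spin 0.29
```

View pics/s4.png

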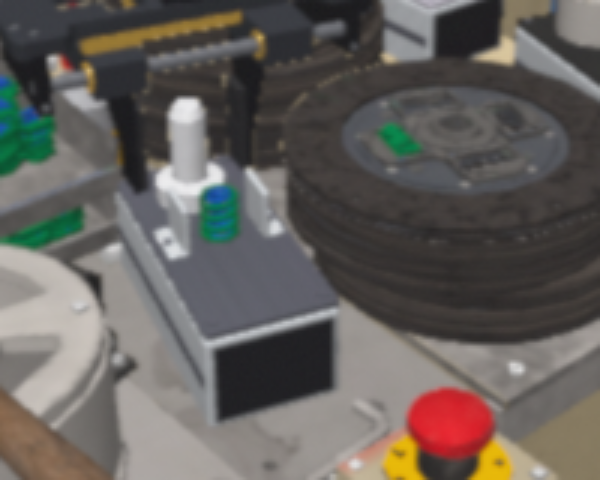

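>>> servo_tool(
  slide=[
    [0.001, -0.001, 0.003],
    [0.001, -0.001, 0.006],
    [0.001, -0.001, 0.0085],
    [0.001, -0.001, 0.0085],
    [0.001, -0.001, 0.0085],
  ],
  spin=[0, 0, 0, 0, 0],
  grip=[0.4, 0.4, 0.4, 0.4, 0.4],
)

```text
time_s: 15.23
tcp_pos: [0.5049, 0.0259, 0.0651]
ee_rot: [[-0.874, 0.487, -0.001], [0.487, 0.874, -0.0], [0.0, -0.001, -1.0]]
wrist_force: [-0.1, 0.5, 0.7]
gripper_width: 0.6
gripper_force: 0.0
```

>>> servo_tool(
  slide=[
    [0, 0, 0],
    [0, 0, 0],
    [0, 0, 0],
    [0, 0, 0],
    [0, 0, 0],
  ],
  spin=[0, 0, 0, 0, 0],
  grip=[0.44, 0.48, 0.52, 0.56, 0.6],
)

```text
time_s: 15.65
tcp_pos: [0.5052, 0.026, 0.0655]
ee_rot: [[-0.874, 0.487, 0.0], [0.487, 0.874, 0.0], [-0.0, 0.0, -1.0]]
wrist_force: [-0.4, 1.7, -0.2]
gripper_width: 0.438
gripper_force: 0.4
```

>>> servo_tool(
  slide=[
    [0, 0, 0],
    [0, 0, 0],
    [0, 0, 0],
    [0, 0, 0],
    [0, 0, 0],
  ],
  spin=[0, 0, 0, 0, 0],
  grip=[0.66, 0.66, 0.66, 0.66, 0.66],
)

```text
time_s: 16.07
tcp_pos: [0.5053, 0.0261, 0.0655]
ee_rot: [[-0.874, 0.487, 0.0], [0.487, 0.874, 0.0], [-0.0, 0.0, -1.0]]
wrist_force: [0.5, 0.8, 0.3]
gripper_width: 0.415
gripper_force: 30.0
```

Run:
```python
from h import *
goto((.3422,-.2607,.19),149.3)
X,d=cloud('side');p=near(X,(.5055,.026),.014,.107,.122);print('pin tip',p.mean(0).round(4),rect(p))
```

```text
t 16.0667 tcp [0.5053 0.0261 0.0655] yaw 60.88 w 36.1 gf 30.0 F [0.5 0.8 0.3] j6 -140.5
slide [ 0.0029 -0.3298 -0.1246] spin -88.42
pin tip [0.5032 0.0287 0.1136] (array([504.9,  27.1]), array([17.9, 14.8]), 43.7)
```

>>> servo_tool(
  slide=[
    [0, 0, -0.005],
    [0, 0, -0.02],
    [0, 0, -0.05],
    [0, 0, -0.08],
    [0, 0, -0.11],
  ],
  spin=[0, 0, 0, 0, 0],
  grip=[0.66, 0.66, 0.66, 0.66, 0.66],
)

```text
time_s: 16.53
tcp_pos: [0.5043, 0.0256, 0.1765]
ee_rot: [[-0.874, 0.487, -0.002], [0.487, 0.874, -0.001], [0.001, -0.002, -1.0]]
wrist_force: [0.8, 0.8, -1.5]
gripper_width: 0.41
gripper_force: 30.0
```

>>> servo_tool(
  slide=[
    [0, -0.025, -0.005],
    [0, -0.055, -0.01],
    [0, -0.085, -0.014],
    [0.001, -0.115, -0.014],
    [0.001, -0.145, -0.014],
  ],
  spin=[0, 0, 0, 0, 0],
  grip=[0.66, 0.66, 0.66, 0.66, 0.66],
)

```text
time_s: 16.95
tcp_pos: [0.4323, -0.1012, 0.1898]
ee_rot: [[-0.874, 0.486, -0.0], [0.486, 0.874, 0.0], [0.0, 0.0, -1.0]]
wrist_force: [0.5, -0.4, -2.8]
gripper_width: 0.411
gripper_force: 30.0
```

>>> servo_tool(
  slide=[
    [0, -0.03, 0],
    [0, -0.06, 0],
    [0, -0.09, 0],
    [0, -0.12, 0],
    [0, -0.145, 0],
  ],
  spin=[-6, -12, -18, -24, -30],
  grip=[0.66, 0.66, 0.66, 0.66, 0.66],
)

```text
time_s: 17.37
tcp_pos: [0.3613, -0.228, 0.1895]
ee_rot: [[-1.0, -0.02, -0.001], [-0.02, 1.0, 0.0], [0.001, 0.0, -1.0]]
wrist_force: [0.0, 0.4, -1.2]
gripper_width: 0.408
gripper_force: 30.0
```

>>> servo_tool(
  slide=[
    [0, 0, 0],
    [0, 0, 0],
    [0, 0, 0],
    [0, 0, 0],
    [0, 0, 0],
  ],
  spin=[-7, -14, -21, -28, -35],
  grip=[0.66, 0.66, 0.66, 0.66, 0.66],
)

```text
time_s: 17.78
tcp_pos: [0.3624, -0.2269, 0.1894]
ee_rot: [[-0.807, -0.59, -0.001], [-0.59, 0.807, 0.0], [0.001, 0.001, -1.0]]
wrist_force: [0.2, 1.0, -2.1]
gripper_width: 0.416
gripper_force: 30.0
```

Run:
```python
from h import *
goto((.3422,-.2607,.14),149.3)
```

```text
t 17.7833 tcp [ 0.3624 -0.2269  0.1894] yaw 126.18 w 36.2 gf 30.0 F [ 0.2  1.  -2.1] j6 -43.7
slide [ 0.0362 -0.0154  0.0494] spin -23.12
```

>>> servo_tool(
  slide=[
    [0.009, -0.004, 0],
    [0.018, -0.008, 0.01],
    [0.027, -0.012, 0.02],
    [0.036, -0.015, 0.035],
    [0.036, -0.015, 0.049],
  ],
  spin=[-5, -10, -15, -20, -23.1],
  grip=[0.66, 0.66, 0.66, 0.66, 0.66],
)

```text
time_s: 18.2
tcp_pos: [0.3415, -0.2607, 0.14]
ee_rot: [[-0.513, -0.858, -0.0], [-0.858, 0.513, 0.0], [-0.0, 0.001, -1.0]]
wrist_force: [0.2, -0.0, -2.2]
gripper_width: 0.407
gripper_force: 30.0
```

>>> servo_tool(
  slide=[
    [0, 0, 0.02],
    [0, 0, 0.04],
    [0, 0, 0.055],
    [0, 0, 0.065],
    [0, 0, 0.07],
  ],
  spin=[0, 0, 0, 0, 0],
  grip=[0.66, 0.66, 0.66, 0.66, 0.66],
)

```text
time_s: 18.62
tcp_pos: [0.3414, -0.2598, 0.0691]
ee_rot: [[-0.516, -0.857, -0.003], [-0.857, 0.516, 0.001], [0.001, 0.004, -1.0]]
wrist_force: [-0.3, 0.2, -1.1]
gripper_width: 0.409
gripper_force: 30.0
```

>>> servo_tool(
  slide=[
    [0, 0, 0],
    [0, 0, 0],
    [0, 0, 0],
    [0, 0, 0],
    [0, 0, 0],
  ],
  spin=[0, 0, 0, 0, 0],
  grip=[0.66, 0.66, 0.66, 0.66, 0.66],
)

```text
time_s: 19.03
tcp_pos: [0.3432, -0.2603, 0.0711]
ee_rot: [[-0.515, -0.857, 0.002], [-0.857, 0.515, -0.0], [-0.0, -0.002, -1.0]]
wrist_force: [0.4, 0.3, -2.7]
gripper_width: 0.412
gripper_force: 30.0
```

>>> servo_tool(
  slide=[
    [0, 0, 0.0015],
    [0, 0, 0.003],
    [0, 0, 0.004],
    [0, 0, 0.005],
    [0, 0, 0.0055],
  ],
  spin=[0, 0, 0, 0, 0],
  grip=[0.66, 0.66, 0.66, 0.66, 0.66],
)

```text
time_s: 19.45
tcp_pos: [0.3427, -0.2602, 0.0654]
ee_rot: [[-0.515, -0.857, -0.001], [-0.857, 0.515, -0.0], [0.0, 0.001, -1.0]]
wrist_force: [-2.2, 3.5, 9.2]
gripper_width: 0.411
gripper_force: 30.0
```

>>> servo_tool(
  slide=[
    [0, 0, 0],
    [0, 0, 0],
    [0, 0, 0],
    [0, 0, 0],
    [0, 0, 0],
  ],
  spin=[0, 0, 0, 0, 0],
  grip=[0.66, 0.66, 0.66, 0.66, 0.66],
)

```text
time_s: 19.87
tcp_pos: [0.3427, -0.2602, 0.0654]
ee_rot: [[-0.515, -0.857, -0.0], [-0.857, 0.515, -0.0], [0.0, 0.0, -1.0]]
wrist_force: [-0.9, 2.4, 5.9]
gripper_width: 0.412
gripper_force: 30.0
```

>>> servo_tool(
  slide=[
    [0, 0, 0],
    [0, 0, 0],
    [0, 0, 0],
    [0, 0, 0],
    [0, 0, -0.002],
  ],
  spin=[0, 0, 0, 0, 0],
  grip=[0.56, 0.54, 0.5, 0.47, 0.44],
)

```text
time_s: 20.28
tcp_pos: [0.3426, -0.2601, 0.0666]
ee_rot: [[-0.515, -0.857, -0.001], [-0.857, 0.515, 0.0], [0.0, 0.001, -1.0]]
wrist_force: [-0.2, 0.2, 0.2]
gripper_width: 0.531
gripper_force: 0.0
```

>>> servo_tool(
  slide=[
    [0, 0, -0.01],
    [0, 0, -0.03],
    [0, 0, -0.06],
    [0, 0, -0.09],
    [0, 0, -0.125],
  ],
  spin=[0, 0, 0, 0, 0],
  grip=[0.44, 0.44, 0.44, 0.44, 0.44],
)

```text
time_s: 20.7
tcp_pos: [0.3418, -0.2598, 0.1925]
ee_rot: [[-0.516, -0.857, -0.002], [-0.857, 0.516, 0.001], [0.0, 0.003, -1.0]]
wrist_force: [1.4, -0.2, -0.6]
gripper_width: 0.56
gripper_force: 0.0
```

Run:
```python
from h import *
goto((.4678,.046,.19),150.8)
for k in('side','top'):
    X,d=cloud(k);p=near(X,(.3427,-.2602),.024,.067,.13);print(rect(p),np.percentile(p[:,2],95))
    p=near(X,(.468,.046),.015,.07,.095);print('spring',len(p),rect(p),p.mean(0))
    p=near(X,(.468,.046),.015,.083,.095);print('top',len(p),rect(p),p.mean(0))
    if k=='side':cv2.imwrite('pics/s5.png',d['pixels'])
```

```text
t 20.7 tcp [ 0.3418 -0.2598  0.1925] yaw 148.97 w 48.7 gf 0.0 F [ 1.4 -0.2 -0.6] j6 -15.6
slide [-0.327   0.0497  0.0025] spin -1.83
(array([ 341.4, -254.7]), array([36.6, 34.8]), 23.92) 0.11679695900492557
spring 145 (array([467.8,  46.3]), array([19.5, 21.2]), 11.22) [0.46712699 0.04788504 0.08004604]
top 50 (array([467.8,  44.9]), array([18.9, 17.4]), 6.59) [0.46815493 0.04493788 0.0843353 ]Traceback (most recent call last):
  File "<stdin>", line 4, in <module>
    return _quantile_unchecked(
        a, q, axis, out, overwrite_input, method, keepdims, weights)
    return _ureduce(a,
                    func=_quantile_ureduce_func,
    ...<5 lines>...
                    overwrite_input=overwrite_input,
                    method=method)
    r = func(a, **kwargs)
    result = _quantile(arr,
                       quantiles=q,
    ...<2 lines>...
                       out=out,
                       weights=wgt)
    slices_having_nans = np.isnan(arr[-1, ...])
                                  ~~~^^^^^^^^^
IndexError: index -1 is out of bounds for axis 0 with size 0
```

View pics/s5.png

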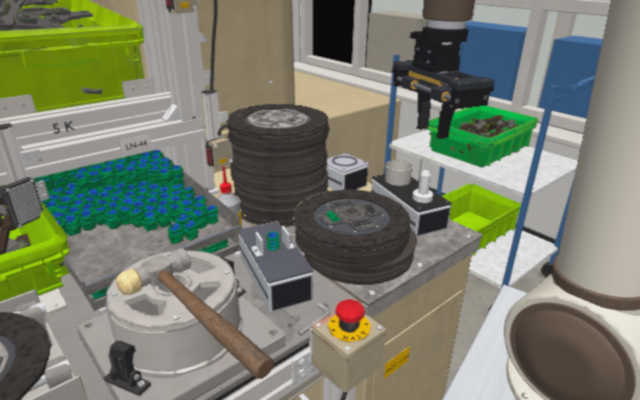

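The cup (398,172) and the pin (425,187) stand upright on the stand. The spring (273,241) is clear between the cheeks.

>>> servo_tool(
  slide=[
    [-0.033, 0.005, 0],
    [-0.066, 0.01, 0],
    [-0.1, 0.015, 0],
    [-0.133, 0.02, 0],
    [-0.165, 0.025, 0],
  ],
  spin=[0, 0, 0, 0, 0],
  grip=[0.53, 0.53, 0.53, 0.53, 0.53],
)

```text
time_s: 21.22
tcp_pos: [0.4064, -0.1044, 0.1916]
ee_rot: [[-0.516, -0.857, -0.0], [-0.857, 0.516, 0.0], [-0.0, 0.0, -1.0]]
wrist_force: [1.4, -0.8, 0.7]
gripper_width: 0.471
gripper_force: 0.0
```

>>> servo_tool(
  slide=[
    [-0.033, 0.005, 0],
    [-0.066, 0.01, 0],
    [-0.1, 0.015, 0],
    [-0.133, 0.02, 0],
    [-0.162, 0.025, 0],
  ],
  spin=[0, 0, 0, -1, -1.8],
  grip=[0.53, 0.53, 0.53, 0.53, 0.53],
)

```text
time_s: 21.63
tcp_pos: [0.4688, 0.0478, 0.1915]
ee_rot: [[-0.487, -0.874, -0.0], [-0.874, 0.487, -0.0], [0.0, 0.0, -1.0]]
wrist_force: [0.2, 0.2, 0.1]
gripper_width: 0.47
gripper_force: 0.0
```

>>> servo_tool(
  slide=[
    [0, 0, 0],
    [0, 0, 0.01],
    [0, 0, 0.03],
    [0, 0, 0.05],
    [0, 0, 0.06],
  ],
  spin=[0, 0, 0, 0, 0],
  grip=[0.53, 0.53, 0.53, 0.53, 0.53],
)

```text
time_s: 22.05
tcp_pos: [0.4666, 0.0452, 0.1293]
ee_rot: [[-0.489, -0.872, -0.004], [-0.872, 0.489, -0.001], [0.003, 0.003, -1.0]]
wrist_force: [-0.0, -1.5, -0.7]
gripper_width: 0.47
gripper_force: 0.0
```

>>> servo_tool(
  slide=[
    [0, 0, 0],
    [0, 0, 0],
    [0, 0, 0],
    [0, 0, 0],
    [0, 0, 0],
  ],
  spin=[0, 0, 0, 0, 0],
  grip=[0.53, 0.53, 0.53, 0.53, 0.53],
)

```text
time_s: 22.47
tcp_pos: [0.4689, 0.046, 0.1328]
ee_rot: [[-0.488, -0.873, 0.002], [-0.873, 0.488, 0.001], [-0.001, -0.001, -1.0]]
wrist_force: [0.3, 0.5, 0.1]
gripper_width: 0.473
gripper_force: 0.0
```

Run:
```python
from h import *
goto((.4676,.046,.069),150.8)
```

```text
t 22.4667 tcp [0.4689 0.046  0.1328] yaw 150.77 w 41.2 gf 0.0 F [0.3 0.5 0.1] j6 -54.7
slide [0.0007 0.0013 0.0638] spin -0.03
```

>>> servo_tool(
  slide=[
    [0.001, 0.001, 0.012],
    [0.001, 0.001, 0.026],
    [0.001, 0.001, 0.04],
    [0.001, 0.001, 0.054],
    [0.001, 0.001, 0.063],
  ],
  spin=[0, 0, 0, 0, 0],
  grip=[0.53, 0.53, 0.53, 0.53, 0.53],
)

```text
time_s: 22.88
tcp_pos: [0.4669, 0.0454, 0.0684]
ee_rot: [[-0.488, -0.873, -0.0], [-0.873, 0.488, 0.0], [0.0, 0.0, -1.0]]
wrist_force: [-0.7, -0.1, -0.2]
gripper_width: 0.471
gripper_force: 0.0
```

>>> servo_tool(
  slide=[
    [0, 0, 0],
    [0, 0, 0],
    [0, 0, 0],
    [0, 0, 0],
    [0, 0, 0],
  ],
  spin=[0, 0, 0, 0, 0],
  grip=[0.53, 0.53, 0.53, 0.53, 0.53],
)

```text
time_s: 23.3
tcp_pos: [0.4676, 0.0457, 0.0697]
ee_rot: [[-0.488, -0.873, 0.002], [-0.873, 0.488, 0.001], [-0.001, -0.001, -1.0]]
wrist_force: [0.0, -0.6, 0.1]
gripper_width: 0.469
gripper_force: 0.0
```

>>> servo_tool(
  slide=[
    [0, 0, 0],
    [0, 0, 0],
    [0, 0, 0],
    [0, 0, 0],
    [0, 0, 0],
  ],
  spin=[0, 0, 0, 0, 0],
  grip=[0.57, 0.61, 0.65, 0.69, 0.73],
)

```text
time_s: 23.72
tcp_pos: [0.4671, 0.0455, 0.069]
ee_rot: [[-0.488, -0.873, 0.0], [-0.873, 0.488, 0.0], [-0.0, -0.0, -1.0]]
wrist_force: [0.5, 0.0, 0.7]
gripper_width: 0.307
gripper_force: 0.0
```

>>> servo_tool(
  slide=[
    [0, 0, 0],
    [0, 0, 0],
    [0, 0, 0],
    [0, 0, 0],
    [0, 0, 0],
  ],
  spin=[0, 0, 0, 0, 0],
  grip=[0.78, 0.82, 0.82, 0.82, 0.82],
)

```text
time_s: 24.13
tcp_pos: [0.4671, 0.0455, 0.069]
ee_rot: [[-0.488, -0.873, 0.0], [-0.873, 0.488, 0.0], [-0.0, -0.0, -1.0]]
wrist_force: [0.3, 0.4, -0.6]
gripper_width: 0.246
gripper_force: 30.0
```

Run:
```python
from h import *
goto((.564,-.328,.19),164)
X,d=cloud('side')
m=(d['pixels'][...,1].astype(int)-d['pixels'][...,2]>30)
q=X[m];q=q[np.hypot(q[:,0]-.468,q[:,1]-.046)<.03];print(len(q),rect(q))
```

```text
t 24.1333 tcp [0.4671 0.0455 0.069 ] yaw 150.78 w 21.4 gf 30.0 F [ 0.3  0.4 -0.6] j6 -54.7
slide [ 0.2787 -0.2668 -0.121 ] spin -13.22
103 (array([469.1,  49.6]), array([15.6, 42.5]), 64.58)
```

>>> servo_tool(
  slide=[
    [0, 0, -0.01],
    [0, 0, -0.035],
    [0, 0, -0.07],
    [0, 0, -0.105],
    [0, 0, -0.14],
  ],
  spin=[0, 0, 0, 0, 0],
  grip=[0.82, 0.82, 0.82, 0.82, 0.82],
)

```text
time_s: 24.6
tcp_pos: [0.4663, 0.0452, 0.2102]
ee_rot: [[-0.488, -0.873, -0.001], [-0.873, 0.488, -0.0], [0.001, 0.001, -1.0]]
wrist_force: [0.6, 1.2, -0.1]
gripper_width: 0.241
gripper_force: 30.0
```

>>> servo_tool(
  slide=[
    [0.025, -0.01, 0],
    [0.05, -0.02, 0],
    [0.075, -0.03, 0],
    [0.1, -0.04, 0],
    [0.125, -0.05, 0],
  ],
  spin=[0, 0, 0, 0, 0],
  grip=[0.82, 0.82, 0.82, 0.82, 0.82],
)

```text
time_s: 25.02
tcp_pos: [0.4489, -0.0891, 0.2089]
ee_rot: [[-0.488, -0.873, -0.0], [-0.873, 0.488, 0.0], [-0.0, 0.0, -1.0]]
wrist_force: [-0.5, -0.2, -1.0]
gripper_width: 0.242
gripper_force: 30.0
```

>>> servo_tool(
  slide=[
    [0.025, -0.01, 0],
    [0.05, -0.02, 0],
    [0.075, -0.03, 0],
    [0.1, -0.04, 0],
    [0.125, -0.05, 0],
  ],
  spin=[0, 0, 0, 0, 0],
  grip=[0.82, 0.82, 0.82, 0.82, 0.82],
)

```text
time_s: 25.43
tcp_pos: [0.4315, -0.2227, 0.2087]
ee_rot: [[-0.488, -0.873, -0.001], [-0.873, 0.488, 0.0], [-0.0, 0.001, -1.0]]
wrist_force: [0.7, -0.0, 0.5]
gripper_width: 0.247
gripper_force: 30.0
```

>>> servo_tool(
  slide=[
    [0.005, -0.03, 0],
    [0.011, -0.06, 0],
    [0.017, -0.09, 0],
    [0.022, -0.12, 0],
    [0.028, -0.15, 0],
  ],
  spin=[-2.6, -5.2, -7.8, -10.4, -13.2],
  grip=[0.82, 0.82, 0.82, 0.82, 0.82],
)

```text
time_s: 25.85
tcp_pos: [0.5501, -0.3201, 0.2083]
ee_rot: [[-0.274, -0.962, -0.001], [-0.962, 0.274, 0.001], [-0.0, 0.001, -1.0]]
wrist_force: [1.4, 0.2, -0.3]
gripper_width: 0.242
gripper_force: 30.0
```

Run:
```python
from h import *
goto((.5645,-.328,.12),164)
```

```text
t 25.85 tcp [ 0.5501 -0.3201  0.2083] yaw 164.09 w 21.0 gf 30.0 F [ 1.4  0.2 -0.3] j6 -0.2
slide [ 0.0037 -0.0161  0.0883] spin 0.09
```

>>> servo_tool(
  slide=[
    [0.002, -0.008, 0.015],
    [0.003, -0.017, 0.03],
    [0.003, -0.017, 0.055],
    [0.003, -0.017, 0.08],
    [0.003, -0.017, 0.1],
  ],
  spin=[0, 0, 0, 0, 0],
  grip=[0.82, 0.82, 0.82, 0.82, 0.82],
)

```text
time_s: 26.27
tcp_pos: [0.5637, -0.326, 0.1059]
ee_rot: [[-0.277, -0.961, -0.003], [-0.961, 0.277, 0.002], [-0.001, 0.004, -1.0]]
wrist_force: [0.4, 0.4, -0.5]
gripper_width: 0.244
gripper_force: 30.0
```

>>> servo_tool(
  slide=[
    [0, 0, 0],
    [0, 0, 0],
    [0, 0, 0],
    [0, 0, 0],
    [0, 0, 0],
  ],
  spin=[0, 0, 0, 0, 0],
  grip=[0.82, 0.82, 0.82, 0.82, 0.82],
)

```text
time_s: 26.68
tcp_pos: [0.566, -0.327, 0.1109]
ee_rot: [[-0.276, -0.961, 0.003], [-0.961, 0.276, -0.001], [0.0, -0.003, -1.0]]
wrist_force: [-0.7, -0.1, -1.3]
gripper_width: 0.241
gripper_force: 30.0
```

Run:
```python
from h import *
goto((.5653,-.3277,.071),164)
d=capture('side');cv2.imwrite('pics/s6.png',cv2.resize(d['pixels'][60:260,240:500],(780,600)))
```

```text
t 26.6833 tcp [ 0.566  -0.327   0.1109] yaw 163.99 w 21.0 gf 30.0 F [-0.7 -0.1 -1.3] j6 -0.2
slide [0.0008 0.0006 0.0398] spin -0.01
```

View pics/s6.png

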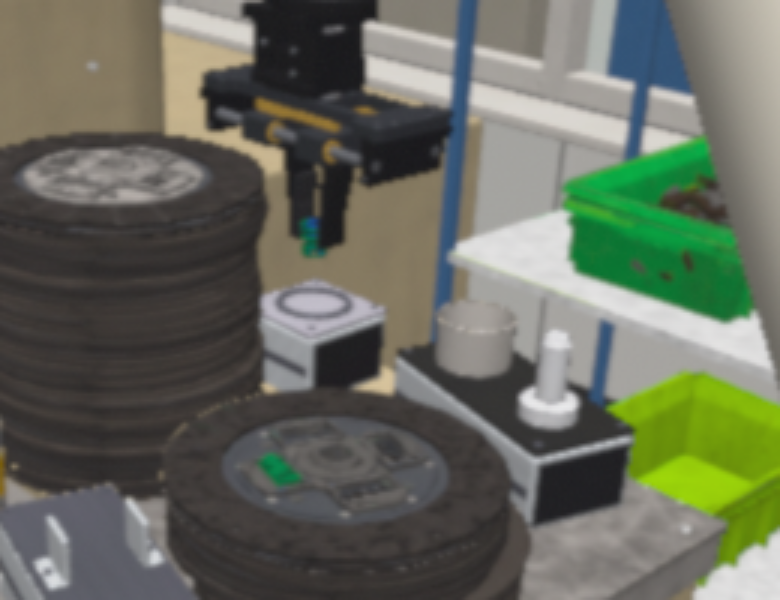

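The spring (312,237) hangs over the rim (315,302), clear of the tall stack. Lowering it now.

>>> servo_tool(
  slide=[
    [0.001, 0.001, 0.008],
    [0.001, 0.001, 0.017],
    [0.001, 0.001, 0.026],
    [0.001, 0.001, 0.033],
    [0.001, 0.001, 0.037],
  ],
  spin=[0, 0, 0, 0, 0],
  grip=[0.82, 0.82, 0.82, 0.82, 0.82],
)

```text
time_s: 27.15
tcp_pos: [0.5629, -0.3271, 0.0698]
ee_rot: [[-0.276, -0.961, -0.003], [-0.961, 0.276, 0.001], [-0.0, 0.003, -1.0]]
wrist_force: [1.0, -0.3, -0.3]
gripper_width: 0.245
gripper_force: 30.0
```

>>> servo_tool(
  slide=[
    [0, 0, 0],
    [0, 0, 0],
    [0, 0, 0],
    [0, 0, 0],
    [0, 0, 0],
  ],
  spin=[0, 0, 0, 0, 0],
  grip=[0.82, 0.82, 0.82, 0.82, 0.82],
)

```text
time_s: 27.57
tcp_pos: [0.5641, -0.3276, 0.0725]
ee_rot: [[-0.276, -0.961, 0.001], [-0.961, 0.276, -0.0], [0.0, -0.001, -1.0]]
wrist_force: [0.4, -0.0, -0.8]
gripper_width: 0.242
gripper_force: 30.0
```

Run:
```python
from h import *
goto((.5653,-.3277,.069),164)
```

```text
t 27.5667 tcp [ 0.5641 -0.3276  0.0725] yaw 163.99 w 21.1 gf 30.0 F [ 0.4 -0.  -0.8] j6 -0.1
slide [-0.0002 -0.0012  0.0035] spin -0.01
```

>>> servo_tool(
  slide=[
    [0, -0.001, 0.001],
    [0, -0.001, 0.002],
    [0, -0.001, 0.0025],
    [0, -0.001, 0.003],
    [0, -0.001, 0.003],
  ],
  spin=[0, 0, 0, 0, 0],
  grip=[0.82, 0.82, 0.82, 0.82, 0.82],
)

```text
time_s: 27.98
tcp_pos: [0.5648, -0.3277, 0.0691]
ee_rot: [[-0.276, -0.961, -0.0], [-0.961, 0.276, -0.0], [0.0, 0.0, -1.0]]
wrist_force: [-0.0, -0.2, -0.1]
gripper_width: 0.241
gripper_force: 30.0
```

>>> servo_tool(
  slide=[
    [0, 0, 0],
    [0, 0, 0],
    [0, 0, 0.0005],
    [0, 0, 0.0005],
    [0, 0, 0.0005],
  ],
  spin=[0, 0, 0, 0, 0],
  grip=[0.82, 0.82, 0.82, 0.82, 0.82],
)

```text
time_s: 28.4
tcp_pos: [0.5648, -0.3277, 0.069]
ee_rot: [[-0.276, -0.961, 0.0], [-0.961, 0.276, -0.0], [0.0, -0.0, -1.0]]
wrist_force: [-0.9, 1.5, 3.8]
gripper_width: 0.244
gripper_force: 30.0
```

Contact. Releasing and rising.

>>> servo_tool(
  slide=[
    [0, 0, 0],
    [0, 0, 0],
    [0, 0, 0],
    [0, 0, 0],
    [0, 0, 0],
  ],
  spin=[0, 0, 0, 0, 0],
  grip=[0.72, 0.68, 0.64, 0.6, 0.56],
)

```text
time_s: 28.82
tcp_pos: [0.5648, -0.3277, 0.0681]
ee_rot: [[-0.276, -0.961, -0.0], [-0.961, 0.276, 0.0], [-0.0, 0.0, -1.0]]
wrist_force: [0.1, -1.0, -0.3]
gripper_width: 0.399
gripper_force: 0.0
```

>>> servo_tool(
  slide=[
    [0, 0, 0],
    [0, 0, -0.01],
    [0, 0, -0.03],
    [0, 0, -0.06],
    [0, 0, -0.1],
  ],
  spin=[0, 0, 0, 0, 0],
  grip=[0.56, 0.56, 0.56, 0.56, 0.56],
)

```text
time_s: 29.23
tcp_pos: [0.5631, -0.327, 0.1673]
ee_rot: [[-0.276, -0.961, -0.006], [-0.961, 0.276, 0.002], [-0.001, 0.006, -1.0]]
wrist_force: [1.3, -0.4, 0.0]
gripper_width: 0.44
gripper_force: 0.0
```

>>> servo_tool(
  slide=[
    [0, 0.02, -0.01],
    [0, 0.05, -0.02],
    [0, 0.08, -0.02],
    [0, 0.115, -0.02],
    [0, 0.15, -0.02],
  ],
  spin=[0, 0, 0, 0, 0],
  grip=[0.4, 0.4, 0.4, 0.4, 0.4],
)

```text
time_s: 29.65
tcp_pos: [0.4194, -0.286, 0.1893]
ee_rot: [[-0.276, -0.961, 0.001], [-0.961, 0.276, -0.001], [0.0, -0.001, -1.0]]
wrist_force: [0.5, 0.2, 0.3]
gripper_width: 0.594
gripper_force: 0.0
```

Run:
```python
from h import *
goto((.4205,-.3065,.19),149.3)
for k in('side','top'):
    X,d=cloud(k);im=d['pixels'].astype(int)
    m=(np.hypot(X[...,0]-.565,X[...,1]+.328)<.022)&(X[...,2]>.066)
    p=X[m];print(k,len(p),rect(p) if len(p) else '',p.max(0))
    p=X[m&(X[...,2]>.08)];print(rect(p),[np.round(r['point'],4) for r in tip_of('spring',k)[:2]])
    if k=='side':cv2.imwrite('pics/s7.png',cv2.resize(d['pixels'][120:220,290:420],(780,600),interpolation=cv2.INTER_CUBIC))
```

```text
t 29.65 tcp [ 0.4194 -0.286   0.1893] yaw 163.99 w 51.7 gf 0.0 F [0.5 0.2 0.3] j6 -0.1
slide [ 0.0194 -0.0067 -0.0007] spin 14.69
side 89 (array([ 563.9, -324.9]), array([18.9, 23.2]), 31.68) [ 0.57574625 -0.31348841  0.08565624]
(array([ 564.2, -324.9]), array([18.2, 22.8]), 31.67) [array([ 0.563 , -0.3283,  0.0637])]Traceback (most recent call last):
  File "<stdin>", line 6, in <module>
    return umr_maximum(a, axis, None, out, keepdims, initial, where)
ValueError: zero-size array to reduction operation maximum which has no identity
```

View pics/s7.png

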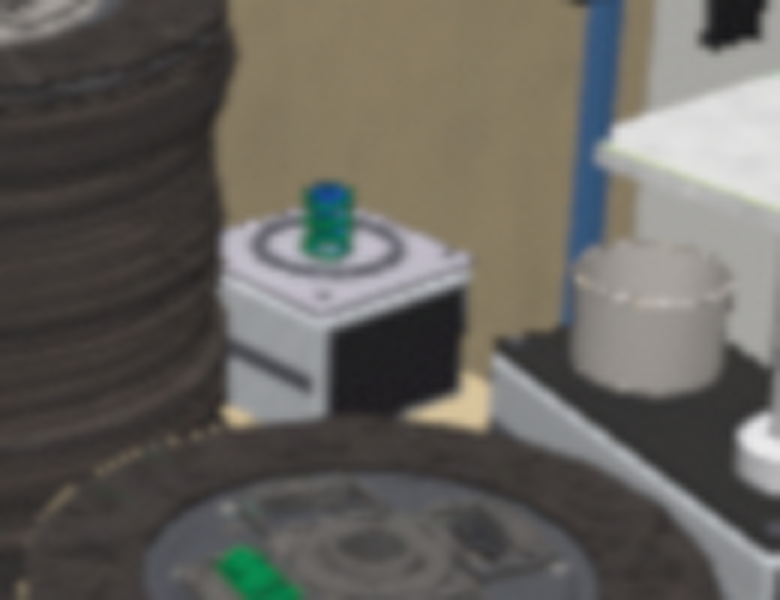

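The spring stands at the rim's centre (328,245). I'm taking the cup back next.

>>> servo_tool(
  slide=[
    [0.005, -0.002, 0],
    [0.01, -0.004, 0],
    [0.015, -0.006, 0],
    [0.0195, -0.0065, 0.01],
    [0.0195, -0.0065, 0.03],
  ],
  spin=[5, 10, 14.7, 14.7, 14.7],
  grip=[0.22, 0.22, 0.22, 0.22, 0.22],
)

```text
time_s: 30.22
tcp_pos: [0.4242, -0.3086, 0.1603]
ee_rot: [[-0.509, -0.861, 0.006], [-0.861, 0.509, -0.003], [-0.0, -0.007, -1.0]]
wrist_force: [1.1, -0.0, -0.4]
gripper_width: 0.771
gripper_force: 0.0
```

>>> servo_tool(
  slide=[
    [0, 0, 0],
    [0, 0, 0],
    [0, 0, 0.01],
    [0, 0, 0.025],
    [0, 0, 0.04],
  ],
  spin=[0, 0, 0, 0, 0],
  grip=[0.22, 0.22, 0.22, 0.22, 0.22],
)

```text
time_s: 30.63
tcp_pos: [0.4226, -0.3072, 0.1188]
ee_rot: [[-0.51, -0.86, 0.003], [-0.86, 0.51, -0.001], [-0.0, -0.003, -1.0]]
wrist_force: [-0.3, -0.0, -0.8]
gripper_width: 0.775
gripper_force: 0.0
```

Run:
```python
from h import *
goto((.4205,-.3065,.0702),149.3)
```

```text
t 30.6333 tcp [ 0.4226 -0.3072  0.1188] yaw 149.35 w 67.4 gf 0.0 F [-0.3 -0.  -0.8] j6 -12.5
slide [0.0005 0.0022 0.0486] spin 0.05
```

>>> servo_tool(
  slide=[
    [0, 0.001, 0.01],
    [0, 0.001, 0.022],
    [0, 0.001, 0.034],
    [0, 0.001, 0.042],
    [0, 0.001, 0.047],
  ],
  spin=[0, 0, 0, 0, 0],
  grip=[0.22, 0.22, 0.22, 0.22, 0.22],
)

```text
time_s: 31.05
tcp_pos: [0.4206, -0.3063, 0.0707]
ee_rot: [[-0.51, -0.86, -0.001], [-0.86, 0.51, 0.0], [0.0, 0.001, -1.0]]
wrist_force: [-0.1, 0.2, 0.8]
gripper_width: 0.781
gripper_force: 0.0
```

>>> servo_tool(
  slide=[
    [0, 0, 0],
    [0, 0, 0],
    [0, 0, 0],
    [0, 0, 0],
    [0, 0, 0],
  ],
  spin=[0, 0, 0, 0, 0],
  grip=[0.22, 0.22, 0.22, 0.22, 0.22],
)

```text
time_s: 31.47
tcp_pos: [0.421, -0.3065, 0.0721]
ee_rot: [[-0.511, -0.86, 0.001], [-0.86, 0.511, -0.001], [-0.0, -0.001, -1.0]]
wrist_force: [-0.2, -0.3, 0.2]
gripper_width: 0.783
gripper_force: 0.0
```

Run:
```python
from h import *
goto((.4205,-.3065,.0702),149.3)
```

```text
t 31.4667 tcp [ 0.421  -0.3065  0.0721] yaw 149.29 w 68.1 gf 0.0 F [-0.2 -0.3  0.2] j6 -12.5
slide [0.0002 0.0005 0.0019] spin -0.01
```

>>> servo_tool(
  slide=[
    [0, 0.0005, 0.001],
    [0, 0.0005, 0.0018],
    [0, 0.0005, 0.0018],
    [0, 0.0005, 0.0018],
    [0, 0.0005, 0.0018],
  ],
  spin=[0, 0, 0, 0, 0],
  grip=[0.26, 0.3, 0.34, 0.38, 0.42],
)

```text
time_s: 31.88
tcp_pos: [0.4203, -0.3062, 0.0697]
ee_rot: [[-0.511, -0.86, 0.0], [-0.86, 0.511, -0.0], [0.0, -0.0, -1.0]]
wrist_force: [-0.0, 0.7, -0.2]
gripper_width: 0.622
gripper_force: 30.1
```

>>> servo_tool(
  slide=[
    [0, 0, 0],
    [0, 0, 0],
    [0, 0, 0],
    [0, 0, 0],
    [0, 0, 0],
  ],
  spin=[0, 0, 0, 0, 0],
  grip=[0.5, 0.5, 0.5, 0.5, 0.5],
)

```text
time_s: 32.3
tcp_pos: [0.4203, -0.3061, 0.0697]
ee_rot: [[-0.511, -0.86, 0.0], [-0.86, 0.511, -0.0], [-0.0, -0.0, -1.0]]
wrist_force: [0.1, -1.9, 0.2]
gripper_width: 0.618
gripper_force: 29.9
```

>>> servo_tool(
  slide=[
    [0, 0, -0.008],
    [0, 0, -0.03],
    [0, 0, -0.06],
    [0, 0, -0.09],
    [0, 0, -0.12],
  ],
  spin=[0, 0, 0, 0, 0],
  grip=[0.5, 0.5, 0.5, 0.5, 0.5],
)

```text
time_s: 32.72
tcp_pos: [0.4197, -0.3059, 0.1913]
ee_rot: [[-0.511, -0.86, -0.001], [-0.86, 0.511, 0.0], [0.0, 0.001, -1.0]]
wrist_force: [0.6, -0.3, -1.9]
gripper_width: 0.62
gripper_force: 30.0
```

>>> servo_tool(
  slide=[
    [-0.026, 0.014, 0],
    [-0.052, 0.029, 0],
    [-0.078, 0.043, 0],
    [-0.104, 0.058, 0],
    [-0.13, 0.073, 0],
  ],
  spin=[0, 0, 0, 0, 0],
  grip=[0.5, 0.5, 0.5, 0.5, 0.5],
)

```text
time_s: 33.13
tcp_pos: [0.4234, -0.1558, 0.1902]
ee_rot: [[-0.511, -0.859, 0.0], [-0.859, 0.511, 0.0], [-0.0, -0.0, -1.0]]
wrist_force: [0.7, 0.2, -0.5]
gripper_width: 0.617
gripper_force: 30.0
```

>>> servo_tool(
  slide=[
    [-0.026, 0.014, 0],
    [-0.052, 0.029, 0],
    [-0.078, 0.043, 0],
    [-0.104, 0.058, 0],
    [-0.13, 0.073, 0],
  ],
  spin=[6, 12, 18, 24, 30],
  grip=[0.5, 0.5, 0.5, 0.5, 0.5],
)

```text
time_s: 33.55
tcp_pos: [0.427, -0.0066, 0.1903]
ee_rot: [[-0.875, -0.485, 0.001], [-0.485, 0.875, 0.0], [-0.001, 0.0, -1.0]]
wrist_force: [0.4, -0.9, -0.8]
gripper_width: 0.619
gripper_force: 30.0
```

>>> servo_tool(
  slide=[
    [0, 0, 0],
    [0, 0, 0],
    [0, 0, 0],
    [0, 0, 0],
    [0, 0, 0],
  ],
  spin=[7, 14, 21, 28, 35],
  grip=[0.5, 0.5, 0.5, 0.5, 0.5],
)

```text
time_s: 33.97
tcp_pos: [0.4272, -0.0078, 0.1901]
ee_rot: [[-0.994, 0.105, 0.0], [0.105, 0.994, 0.0], [0.0, 0.0, -1.0]]
wrist_force: [0.5, -1.1, -1.0]
gripper_width: 0.623
gripper_force: 30.0
```

Run:
```python
from h import *
goto((.4293,.0663,.19),60.6)
```

```text
t 33.9667 tcp [ 0.4272 -0.0078  0.1901] yaw 83.96 w 54.2 gf 30.0 F [ 0.5 -1.1 -1. ] j6 -116.9
slide [0.0057 0.074  0.0001] spin 23.36
```

>>> servo_tool(
  slide=[
    [0.001, 0.015, 0],
    [0.002, 0.03, 0],
    [0.004, 0.045, 0],
    [0.005, 0.06, 0],
    [0.0057, 0.074, 0],
  ],
  spin=[4.7, 9.4, 14, 18.7, 23.4],
  grip=[0.5, 0.5, 0.5, 0.5, 0.5],
)

```text
time_s: 34.38
tcp_pos: [0.4289, 0.0668, 0.1901]
ee_rot: [[-0.872, 0.49, 0.0], [0.49, 0.872, 0.0], [-0.0, 0.0, -1.0]]
wrist_force: [-0.2, -0.6, -0.2]
gripper_width: 0.621
gripper_force: 30.0
```

>>> servo_tool(
  slide=[
    [0, 0, 0.015],
    [0, 0, 0.04],
    [0, 0, 0.065],
    [0, 0, 0.085],
    [0, 0, 0.1],
  ],
  spin=[0, 0, 0, 0, 0],
  grip=[0.5, 0.5, 0.5, 0.5, 0.5],
)

```text
time_s: 34.8
tcp_pos: [0.4282, 0.0658, 0.0885]
ee_rot: [[-0.874, 0.487, -0.002], [0.487, 0.874, -0.001], [0.001, -0.002, -1.0]]
wrist_force: [0.2, -0.6, -0.2]
gripper_width: 0.619
gripper_force: 30.0
```

>>> servo_tool(
  slide=[
    [0, 0, 0],
    [0, 0, 0],
    [0, 0, 0],
    [0, 0, 0],
    [0, 0, 0],
  ],
  spin=[0, 0, 0, 0, 0],
  grip=[0.5, 0.5, 0.5, 0.5, 0.5],
)

```text
time_s: 35.22
tcp_pos: [0.4299, 0.0666, 0.0908]
ee_rot: [[-0.874, 0.487, 0.002], [0.487, 0.874, 0.001], [-0.001, 0.002, -1.0]]
wrist_force: [0.4, 0.8, -0.1]
gripper_width: 0.616
gripper_force: 30.0
```

Run:
```python
from h import *
goto((.4293,.0663,.0702),60.6)
```

```text
t 35.2167 tcp [0.4299 0.0666 0.0908] yaw 60.89 w 53.6 gf 30.0 F [ 0.4  0.8 -0.1] j6 -149.5
slide [ 0.0004 -0.0006  0.0206] spin 0.29
```

>>> servo_tool(
  slide=[
    [0, 0, 0.005],
    [0, 0, 0.01],
    [0, 0, 0.014],
    [0, 0, 0.017],
    [0, 0, 0.0185],
  ],
  spin=[0, 0, 0, 0, 0],
  grip=[0.5, 0.5, 0.5, 0.5, 0.5],
)

```text
time_s: 35.63
tcp_pos: [0.4288, 0.066, 0.0704]
ee_rot: [[-0.874, 0.487, -0.001], [0.487, 0.874, -0.001], [0.001, -0.001, -1.0]]
wrist_force: [0.2, 0.2, -0.6]
gripper_width: 0.622
gripper_force: 30.0
```

>>> servo_tool(
  slide=[
    [0, 0, 0],
    [0, 0, 0],
    [0, 0, 0],
    [0, 0, 0],
    [0, 0, 0],
  ],
  spin=[0, 0, 0, 0, 0],
  grip=[0.5, 0.5, 0.5, 0.5, 0.5],
)

```text
time_s: 36.05
tcp_pos: [0.4293, 0.0663, 0.0713]
ee_rot: [[-0.874, 0.487, 0.0], [0.487, 0.874, 0.0], [-0.0, 0.0, -1.0]]
wrist_force: [-0.1, 0.1, -0.7]
gripper_width: 0.625
gripper_force: 30.0
```

Run:
```python
from h import *
goto((.4293,.0663,.0699),60.6)
```

```text
t 36.05 tcp [0.4293 0.0663 0.0713] yaw 60.89 w 54.4 gf 30.0 F [-0.1  0.1 -0.7] j6 -149.5
slide [0.     0.     0.0014] spin 0.29
```

>>> servo_tool(
  slide=[
    [0, 0, 0.0005],
    [0, 0, 0.001],
    [0, 0, 0.0015],
    [0, 0, 0.0015],
    [0, 0, 0.0015],
  ],
  spin=[0, 0, 0, 0, 0],
  grip=[0.5, 0.5, 0.5, 0.5, 0.5],
)

```text
time_s: 36.47
tcp_pos: [0.4292, 0.0662, 0.0697]
ee_rot: [[-0.874, 0.487, 0.0], [0.487, 0.874, 0.0], [-0.0, 0.0, -1.0]]
wrist_force: [-0.2, -0.1, -1.6]
gripper_width: 0.617
gripper_force: 30.0
```

>>> servo_tool(
  slide=[
    [0, 0, 0.0004],
    [0, 0, 0.0008],
    [0, 0, 0.0008],
    [0, 0, 0.0008],
    [0, 0, 0.0008],
  ],
  spin=[0, 0, 0, 0, 0],
  grip=[0.5, 0.5, 0.5, 0.5, 0.5],
)

```text
time_s: 36.88
tcp_pos: [0.4292, 0.0662, 0.0696]
ee_rot: [[-0.874, 0.486, 0.0], [0.486, 0.874, -0.0], [-0.0, 0.0, -1.0]]
wrist_force: [-3.5, 0.8, 6.6]
gripper_width: 0.622
gripper_force: 29.7
```

>>> servo_tool(
  slide=[
    [0, 0, 0],
    [0, 0, 0],
    [0, 0, 0],
    [0, 0, 0],
    [0, 0, -0.002],
  ],
  spin=[0, 0, 0, 0, 0],
  grip=[0.36, 0.33, 0.3, 0.25, 0.22],
)

```text
time_s: 37.3
tcp_pos: [0.4289, 0.066, 0.0705]
ee_rot: [[-0.874, 0.487, -0.001], [0.487, 0.874, -0.0], [0.001, -0.001, -1.0]]
wrist_force: [-0.0, -0.1, 0.3]
gripper_width: 0.747
gripper_force: 0.0
```

>>> servo_tool(
  slide=[
    [0, 0, -0.01],
    [0, 0, -0.03],
    [0, 0, -0.06],
    [0, 0, -0.09],
    [0, 0, -0.12],
  ],
  spin=[0, 0, 0, 0, 0],
  grip=[0.22, 0.22, 0.22, 0.22, 0.22],
)

```text
time_s: 37.72
tcp_pos: [0.4288, 0.066, 0.1921]
ee_rot: [[-0.874, 0.487, -0.001], [0.487, 0.874, -0.0], [0.0, -0.001, -1.0]]
wrist_force: [1.5, 0.6, -0.1]
gripper_width: 0.781
gripper_force: 0.0
```

>>> servo_tool(
  slide=[
    [-0.007, -0.028, 0],
    [-0.014, -0.056, 0],
    [-0.021, -0.084, 0],
    [-0.028, -0.112, 0],
    [-0.035, -0.14, 0],
  ],
  spin=[0, 0, 0, 0, 0],
  grip=[0.42, 0.42, 0.42, 0.42, 0.42],
)

```text
time_s: 38.13
tcp_pos: [0.391, -0.0742, 0.1911]
ee_rot: [[-0.874, 0.486, 0.001], [0.486, 0.874, 0.0], [-0.0, 0.0, -1.0]]
wrist_force: [0.8, -0.7, -0.7]
gripper_width: 0.592
gripper_force: 0.0
```

>>> servo_tool(
  slide=[
    [-0.007, -0.028, 0],
    [-0.014, -0.056, 0],
    [-0.021, -0.084, 0],
    [-0.028, -0.112, 0],
    [-0.035, -0.14, 0],
  ],
  spin=[-6, -12, -18, -24, -30],
  grip=[0.42, 0.42, 0.42, 0.42, 0.42],
)

```text
time_s: 38.55
tcp_pos: [0.3534, -0.2137, 0.191]
ee_rot: [[-1.0, -0.021, 0.0], [-0.021, 1.0, 0.0], [-0.0, -0.0, -1.0]]
wrist_force: [-0.3, -0.0, -0.6]
gripper_width: 0.581
gripper_force: 0.0
```

>>> servo_tool(
  slide=[
    [0, 0, 0],
    [0, 0, 0],
    [0, 0, 0],
    [0, 0, 0],
    [0, 0, 0],
  ],
  spin=[-7, -14, -21, -28, -35],
  grip=[0.42, 0.42, 0.42, 0.42, 0.42],
)

```text
time_s: 38.97
tcp_pos: [0.3539, -0.2126, 0.1908]
ee_rot: [[-0.807, -0.591, -0.0], [-0.591, 0.807, 0.0], [0.0, 0.0, -1.0]]
wrist_force: [0.3, -0.1, -0.1]
gripper_width: 0.581
gripper_force: 0.0
```

Run:
```python
from h import *
goto((.3427,-.2602,.19),149.0)
X,d=cloud('side');p=near(X,(.4292,.0662),.034,.085,.1);print('cup',rect(p))
```

```text
t 38.9667 tcp [ 0.3539 -0.2126  0.1908] yaw 126.2 w 50.5 gf 0.0 F [ 0.3 -0.1 -0.1] j6 -45.6
slide [ 0.0371 -0.0318  0.0008] spin -22.8
cup (array([428.8,  65.9]), array([53.9, 57.9]), 38.67)
```

>>> servo_tool(
  slide=[
    [0.009, -0.008, 0],
    [0.018, -0.016, 0],
    [0.027, -0.024, 0],
    [0.037, -0.032, 0],
    [0.037, -0.032, 0.02],
  ],
  spin=[-5, -10, -15, -20, -22.8],
  grip=[0.42, 0.42, 0.42, 0.42, 0.42],
)

```text
time_s: 39.43
tcp_pos: [0.3453, -0.2625, 0.1737]
ee_rot: [[-0.519, -0.855, 0.007], [-0.855, 0.519, -0.004], [-0.0, -0.008, -1.0]]
wrist_force: [0.8, -0.7, 0.7]
gripper_width: 0.582
gripper_force: 0.0
```

>>> servo_tool(
  slide=[
    [0, 0, 0.01],
    [0, 0, 0.025],
    [0, 0, 0.04],
    [0, 0, 0.05],
    [0, 0, 0.055],
  ],
  spin=[0, 0, 0, 0, 0],
  grip=[0.42, 0.42, 0.42, 0.42, 0.42],
)

```text
time_s: 39.85
tcp_pos: [0.3419, -0.2598, 0.1145]
ee_rot: [[-0.522, -0.853, -0.003], [-0.853, 0.522, 0.001], [0.001, 0.003, -1.0]]
wrist_force: [-0.5, -0.2, 0.1]
gripper_width: 0.582
gripper_force: 0.0
```

>>> servo_tool(
  slide=[
    [0, 0, 0],
    [0, 0, 0],
    [0, 0, 0],
    [0, 0, 0],
    [0, 0, 0],
  ],
  spin=[0, 0, 0, 0, 0],
  grip=[0.42, 0.42, 0.42, 0.42, 0.42],
)

```text
time_s: 40.27
tcp_pos: [0.3433, -0.2602, 0.1165]
ee_rot: [[-0.52, -0.854, 0.001], [-0.854, 0.52, -0.0], [-0.0, -0.001, -1.0]]
wrist_force: [0.1, -0.8, 0.2]
gripper_width: 0.579
gripper_force: 0.0
```

Run:
```python
from h import *
goto((.3427,-.2602,.0654),149.0)
```

```text
t 40.2667 tcp [ 0.3433 -0.2602  0.1165] yaw 148.67 w 50.4 gf 0.0 F [ 0.1 -0.8  0.2] j6 -15.9
slide [0.0003 0.0006 0.0511] spin -0.33
```

>>> servo_tool(
  slide=[
    [0, 0.0005, 0.012],
    [0, 0.0005, 0.025],
    [0, 0.0005, 0.037],
    [0, 0.0005, 0.045],
    [0, 0.0005, 0.049],
  ],
  spin=[-0.3, -0.3, -0.3, -0.3, -0.3],
  grip=[0.42, 0.42, 0.42, 0.42, 0.42],
)

```text
time_s: 40.68
tcp_pos: [0.3421, -0.2597, 0.0662]
ee_rot: [[-0.515, -0.857, -0.001], [-0.857, 0.515, 0.0], [0.0, 0.001, -1.0]]
wrist_force: [0.7, -0.7, 0.3]
gripper_width: 0.58
gripper_force: 0.0
```

>>> servo_tool(
  slide=[
    [0, 0, 0],
    [0, 0, 0],
    [0, 0, 0],
    [0, 0, 0],
    [0, 0, 0],
  ],
  spin=[0, 0, 0, 0, 0],
  grip=[0.42, 0.42, 0.42, 0.42, 0.42],
)

```text
time_s: 41.1
tcp_pos: [0.3428, -0.26, 0.0673]
ee_rot: [[-0.515, -0.857, 0.001], [-0.857, 0.515, -0.0], [-0.0, -0.001, -1.0]]
wrist_force: [-0.7, 0.3, 0.2]
gripper_width: 0.58
gripper_force: 0.0
```

Run:
```python
from h import *
goto((.3427,-.2602,.0654),149.0)
```

```text
t 41.1 tcp [ 0.3428 -0.26    0.0673] yaw 148.99 w 50.5 gf 0.0 F [-0.7  0.3  0.2] j6 -15.7
slide [ 0.0003 -0.      0.0019] spin -0.01
```

>>> servo_tool(
  slide=[
    [0, 0, 0.001],
    [0, 0, 0.0018],
    [0, 0, 0.0018],
    [0, 0, 0.0018],
    [0, 0, 0.0018],
  ],
  spin=[0, 0, 0, 0, 0],
  grip=[0.44, 0.48, 0.52, 0.56, 0.6],
)

```text
time_s: 41.52
tcp_pos: [0.3425, -0.2598, 0.065]
ee_rot: [[-0.515, -0.857, 0.0], [-0.857, 0.515, -0.0], [0.0, -0.0, -1.0]]
wrist_force: [0.9, -0.3, -0.8]
gripper_width: 0.436
gripper_force: 0.5
```

>>> servo_tool(
  slide=[
    [0, 0, 0],
    [0, 0, 0],
    [0, 0, 0],
    [0, 0, 0],
    [0, 0, 0],
  ],
  spin=[0, 0, 0, 0, 0],
  grip=[0.66, 0.66, 0.66, 0.66, 0.66],
)

```text
time_s: 41.93
tcp_pos: [0.3425, -0.2599, 0.0651]
ee_rot: [[-0.515, -0.857, 0.0], [-0.857, 0.515, -0.0], [-0.0, -0.0, -1.0]]
wrist_force: [0.4, -0.6, 0.3]
gripper_width: 0.411
gripper_force: 30.0
```

>>> servo_tool(
  slide=[
    [0, 0, -0.006],
    [0, 0, -0.03],
    [0, 0, -0.06],
    [0, 0, -0.09],
    [0, 0, -0.124],
  ],
  spin=[0, 0, 0, 0, 0],
  grip=[0.66, 0.66, 0.66, 0.66, 0.66],
)

```text
time_s: 42.35
tcp_pos: [0.3411, -0.2593, 0.1899]
ee_rot: [[-0.516, -0.857, -0.003], [-0.857, 0.516, 0.001], [0.0, 0.003, -1.0]]
wrist_force: [0.5, -0.2, -0.3]
gripper_width: 0.41
gripper_force: 30.0
```

>>> servo_tool(
  slide=[
    [-0.025, 0, 0],
    [-0.055, 0.001, 0],
    [-0.085, 0.002, 0],
    [-0.115, 0.003, 0],
    [-0.145, 0.003, 0],
  ],
  spin=[0, 0, 0, 0, 0],
  grip=[0.66, 0.66, 0.66, 0.66, 0.66],
)

```text
time_s: 42.77
tcp_pos: [0.4143, -0.1327, 0.1894]
ee_rot: [[-0.516, -0.857, -0.0], [-0.857, 0.516, 0.0], [-0.0, 0.0, -1.0]]
wrist_force: [0.3, -0.6, -1.0]
gripper_width: 0.41
gripper_force: 30.0
```

>>> servo_tool(
  slide=[
    [-0.03, 0, 0],
    [-0.06, 0.001, 0],
    [-0.09, 0.002, 0],
    [-0.12, 0.003, 0],
    [-0.145, 0.003, 0],
  ],
  spin=[6, 12, 18, 24, 30],
  grip=[0.66, 0.66, 0.66, 0.66, 0.66],
)

```text
time_s: 43.18
tcp_pos: [0.4869, -0.0064, 0.1892]
ee_rot: [[-0.877, -0.481, -0.0], [-0.481, 0.877, 0.0], [0.0, 0.0, -1.0]]
wrist_force: [0.0, 0.1, -1.2]
gripper_width: 0.413
gripper_force: 30.0
```

>>> servo_tool(
  slide=[
    [0, 0, 0],
    [0, 0, 0],
    [0, 0, 0],
    [0, 0, 0],
    [0, 0, 0],
  ],
  spin=[7, 14, 21, 28, 35],
  grip=[0.66, 0.66, 0.66, 0.66, 0.66],
)

```text
time_s: 43.6
tcp_pos: [0.4861, -0.0081, 0.189]
ee_rot: [[-0.994, 0.111, -0.001], [0.111, 0.994, 0.0], [0.001, -0.0, -1.0]]
wrist_force: [0.8, 0.8, -1.3]
gripper_width: 0.416
gripper_force: 30.0
```

Run:
```python
from h import *
goto((.5053,.0261,.19),60.9)
```

```text
t 43.6 tcp [ 0.4861 -0.0081  0.189 ] yaw 83.64 w 36.2 gf 30.0 F [ 0.8  0.8 -1.3] j6 -114.6
slide [-0.0153  0.0362 -0.001 ] spin 22.74
```

>>> servo_tool(
  slide=[
    [-0.003, 0.008, 0],
    [-0.006, 0.016, 0],
    [-0.009, 0.024, 0],
    [-0.012, 0.03, 0],
    [-0.0153, 0.0362, 0],
  ],
  spin=[4.7, 9.4, 14, 18.7, 22.7],
  grip=[0.66, 0.66, 0.66, 0.66, 0.66],
)

```text
time_s: 44.02
tcp_pos: [0.5052, 0.0264, 0.1891]
ee_rot: [[-0.875, 0.484, -0.001], [0.484, 0.875, -0.0], [0.001, -0.001, -1.0]]
wrist_force: [0.4, 0.2, -0.7]
gripper_width: 0.41
gripper_force: 30.0
```

>>> servo_tool(
  slide=[
    [0, 0, 0.015],
    [0, 0, 0.04],
    [0, 0, 0.065],
    [0, 0, 0.085],
    [0, 0, 0.1],
  ],
  spin=[0, 0, 0, 0, 0],
  grip=[0.66, 0.66, 0.66, 0.66, 0.66],
)

```text
time_s: 44.43
tcp_pos: [0.5042, 0.0258, 0.0873]
ee_rot: [[-0.877, 0.481, -0.003], [0.481, 0.877, -0.001], [0.003, -0.002, -1.0]]
wrist_force: [0.1, 0.2, -2.3]
gripper_width: 0.411
gripper_force: 30.0
```

>>> servo_tool(
  slide=[
    [0, 0, 0],
    [0, 0, 0],
    [0, 0, 0],
    [0, 0, 0],
    [0, 0, 0],
  ],
  spin=[0, 0, 0, 0, 0],
  grip=[0.66, 0.66, 0.66, 0.66, 0.66],
)

```text
time_s: 44.85
tcp_pos: [0.5065, 0.0265, 0.0903]
ee_rot: [[-0.877, 0.48, 0.002], [0.48, 0.877, 0.001], [-0.002, 0.002, -1.0]]
wrist_force: [-0.3, 0.1, -1.0]
gripper_width: 0.411
gripper_force: 30.0
```

Run:
```python
from h import *
goto((.5053,.0261,.0655),60.9)
```

```text
t 44.85 tcp [0.5065 0.0265 0.0903] yaw 61.29 w 35.8 gf 30.0 F [-0.3  0.1 -1. ] j6 -140.1
slide [ 0.0009 -0.0009  0.0248] spin 0.39
```

>>> servo_tool(
  slide=[
    [0, 0, 0.006],
    [0, 0, 0.012],
    [0, 0, 0.017],
    [0, 0, 0.02],
    [0, 0, 0.022],
  ],
  spin=[0, 0, 0, 0, 0],
  grip=[0.66, 0.66, 0.66, 0.66, 0.66],
)

```text
time_s: 45.27
tcp_pos: [0.5053, 0.026, 0.0662]
ee_rot: [[-0.877, 0.481, -0.001], [0.481, 0.877, -0.001], [0.001, -0.001, -1.0]]
wrist_force: [0.4, -0.1, -1.5]
gripper_width: 0.407
gripper_force: 30.0
```

>>> servo_tool(
  slide=[
    [0, 0, 0],
    [0, 0, 0],
    [0, 0, 0],
    [0, 0, 0],
    [0, 0, 0],
  ],
  spin=[0, 0, 0, 0, 0],
  grip=[0.66, 0.66, 0.66, 0.66, 0.66],
)

```text
time_s: 45.68
tcp_pos: [0.5059, 0.0263, 0.0673]
ee_rot: [[-0.877, 0.48, 0.0], [0.48, 0.877, 0.0], [-0.0, 0.0, -1.0]]
wrist_force: [0.3, 0.7, -0.9]
gripper_width: 0.407
gripper_force: 30.0
```

Run:
```python
from h import *
goto((.5053,.0261,.0652),60.9)
```

```text
t 45.6833 tcp [0.5059 0.0263 0.0673] yaw 61.28 w 35.4 gf 30.0 F [ 0.3  0.7 -0.9] j6 -140.1
slide [ 0.0005 -0.0004  0.0021] spin 0.38
```

>>> servo_tool(
  slide=[
    [0.0004, -0.0003, 0.0006],
    [0.0004, -0.0003, 0.0012],
    [0.0004, -0.0003, 0.0018],
    [0.0004, -0.0003, 0.0021],
    [0.0004, -0.0003, 0.0021],
  ],
  spin=[0, 0, 0, 0, 0],
  grip=[0.66, 0.66, 0.66, 0.66, 0.66],
)

```text
time_s: 46.1
tcp_pos: [0.5052, 0.0261, 0.0651]
ee_rot: [[-0.877, 0.48, -0.0], [0.48, 0.877, -0.0], [0.0, -0.0, -1.0]]
wrist_force: [-0.8, -0.5, 1.1]
gripper_width: 0.412
gripper_force: 30.0
```

>>> servo_tool(
  slide=[
    [0, 0, 0.0004],
    [0, 0, 0.0004],
    [0, 0, 0.0004],
    [0, 0, 0.0004],
    [0, 0, 0.0004],
  ],
  spin=[0, 0, 0, 0, 0],
  grip=[0.66, 0.66, 0.66, 0.66, 0.66],
)

```text
time_s: 46.52
tcp_pos: [0.5052, 0.0261, 0.065]
ee_rot: [[-0.877, 0.48, 0.0], [0.48, 0.877, -0.0], [-0.0, -0.0, -1.0]]
wrist_force: [-2.4, 0.6, 6.1]
gripper_width: 0.413
gripper_force: 30.0
```

>>> servo_tool(
  slide=[
    [0, 0, 0],
    [0, 0, 0],
    [0, 0, 0],
    [0, 0, 0],
    [0, 0, -0.002],
  ],
  spin=[0, 0, 0, 0, 0],
  grip=[0.56, 0.54, 0.5, 0.46, 0.42],
)

```text
time_s: 46.93
tcp_pos: [0.5051, 0.0261, 0.066]
ee_rot: [[-0.877, 0.481, -0.001], [0.481, 0.877, -0.0], [0.001, -0.001, -1.0]]
wrist_force: [-1.3, -0.8, -0.2]
gripper_width: 0.545
gripper_force: 0.0
```

>>> servo_tool(
  slide=[
    [0, 0, -0.01],
    [0, 0, -0.03],
    [0, 0, -0.06],
    [0, 0, -0.09],
    [0, 0, -0.125],
  ],
  spin=[0, 0, 0, 0, 0],
  grip=[0.42, 0.42, 0.42, 0.42, 0.42],
)

```text
time_s: 47.35
tcp_pos: [0.5044, 0.0259, 0.1919]
ee_rot: [[-0.877, 0.481, -0.002], [0.481, 0.877, -0.001], [0.002, -0.002, -1.0]]
wrist_force: [0.9, -0.3, -0.7]
gripper_width: 0.575
gripper_force: 0.0
```

>>> servo_tool(
  slide=[
    [0, -0.02, 0],
    [0, -0.05, 0],
    [0, -0.08, 0],
    [0, -0.11, 0],
    [0, -0.14, 0],
  ],
  spin=[0, 0, 0, 0, 0],
  grip=[0.42, 0.42, 0.42, 0.42, 0.42],
)

```text
time_s: 47.77
tcp_pos: [0.4372, -0.0976, 0.1917]
ee_rot: [[-0.877, 0.48, 0.001], [0.48, 0.877, 0.0], [-0.0, 0.0, -1.0]]
wrist_force: [0.8, 0.1, 0.4]
gripper_width: 0.58
gripper_force: 0.0
```

>>> servo_tool(
  slide=[
    [0, -0.02, 0],
    [0, -0.05, 0],
    [0, -0.08, 0],
    [0, -0.1, 0],
    [0, -0.1, 0],
  ],
  spin=[0, 0, 0, 0, 0],
  grip=[0.42, 0.42, 0.42, 0.42, 0.42],
)

```text
time_s: 48.18
tcp_pos: [0.3881, -0.1863, 0.1915]
ee_rot: [[-0.875, 0.484, -0.001], [0.484, 0.875, -0.0], [0.001, -0.0, -1.0]]
wrist_force: [0.4, -0.1, -0.5]
gripper_width: 0.575
gripper_force: 0.0
```

Run:
```python
from h import *
goto((.4,-.2,.19),60.9)
for k in('side','top'):
    X,d=cloud(k)
    for n,c,r,lo in(('cup',(.429,.066),.036,.085),('pin',(.505,.026),.02,.107),('spring',(.565,-.328),.02,.075)):
        p=near(X,c,r,lo,.13);print(k,n,len(p),rect(p) if len(p) else '',p[:,2].max() if len(p) else '')
    print([(n,np.round(r['point'],3)) for n in('oil_can','hex_key') for r in tip_of(n,k)[:1]])
    if k=='side':cv2.imwrite('pics/s8.png',d['pixels'])
```

```text
t 48.1833 tcp [ 0.3881 -0.1863  0.1915] yaw 61.07 w 50.0 gf 0.0 F [ 0.4 -0.1 -0.5] j6 -115.1
slide [-0.0171 -0.0062  0.0015] spin 0.17
side cup 418 (array([428. ,  66.8]), array([54.2, 57.1]), 38.71) 0.09544467363427038
side pin 100 (array([504.6,  27.2]), array([16.6, 16.7]), 4.04) 0.11871625326219744
side spring 53 (array([ 564.5, -325.9]), array([21.4, 19.9]), 73.75) 0.08628322022992925
[('oil_can', array([ 0.634, -0.017,  0.001])), ('hex_key', array([ 0.361,  0.095, -0.   ]))]
top cup 0  
top pin 0  
top spring 86 (array([ 561.2, -326.3]), array([21.7, 19.6]), 83.88) 0.08888353361593058
[]
```

View pics/s8.png

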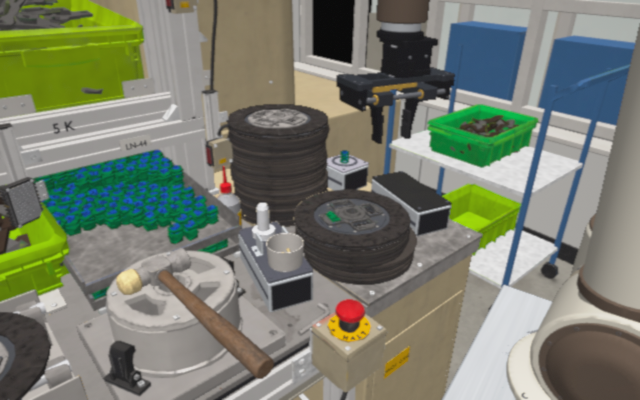

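Run:
```python
from h import *
def plane(d,uv,z):
    r=np.c_[(uv[:,0]-d['cx'])/d['fx'],(uv[:,1]-d['cy'])/d['fy'],np.ones(len(uv))]@d['R'];o=-d['R'].T@d['t']
    return (o+r*((z-o[2])/r[:,2])[:,None])[:,:2]*1000
for k in('top','side'):
    X,d=cloud(k);im=d['pixels'].astype(int);sat=im.max(-1)-im.min(-1);hit=np.hypot(X[...,0]-.565,X[...,1]+.328)
    rim=(hit<.036)&(sat<45)&(im.max(-1)<130)&(X[...,2]>.057)&(X[...,2]<.068)
    sp=(hit<.025)&(X[...,2]>.068)
    uv=lambda m:np.argwhere(m)[:,::-1].astype(float)
    R=plane(d,uv(rim),.063);R=R[abs(np.hypot(*(R-np.median(R,0)).T)-27)<7]
    from scipy.optimize import least_squares
    f=least_squares(lambda q:np.hypot(R[:,0]-q[0],R[:,1]-q[1])-27,[565,-328],loss='soft_l1').x
    P=X[sp];T=plane(d,uv(sp&(X[...,2]>.083)),.086)
    print(k,'rim',f.round(1),len(R),'spring top ctr',rect(T/1000),len(T))
```

```text
top rim [ 563.8 -328.5] 119 spring top ctr (array([ 561.4, -325.4]), array([20.4, 20.1]), 68.61) 58
side rim [ 563.2 -326.3] 31 spring top ctr (array([ 562.8, -322.1]), array([19.1, 18.6]), 36.41) 25
```

```bash
python3 -c "
from station import finish_job
print(finish_job())"
```

```text
the job is handed in; nothing more can be done
None
```

The job is handed in at about 48 s of the 122 s: the spring stands upright inside the rim, an estimated 2–4 mm off its exact middle (left there so the order asked stayed intact), the cup and then the pin were put back upright within about 1 mm of their spots by the side camera, and I moved neither the oil can nor the hex key.

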